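# Take the oldest test cartridge from under the stack and load it in the reader

### The job

Draw the bottom cartridge, the oldest, straight out from under the stack in the loose cartridge dispenser, gently and level, so that the dispenser stays where it stands and the other cartridges and the steel weight settle flat in it, still stacked. Then slide that cartridge, the end that was under the stack first, into the port of the cartridge reader and press it home against its spring, by feel and without forcing it, until the catch comes up behind it and keeps it in when you let go. Leave the other things on the bench alone.

Things in the scene. Friction and masses are not known exactly. Their poses are not given: they have to be found in the camera images.
- dispenser: Cartridge dispenser, loose on the bench on rubber feet, 0.55 kg: grey base 78 x 68 mm with a clear open-topped magazine, 53 mm wide, 43 mm high over all. Origin: on the bench below the middle of the stack; z up; -x is its front, the way cartridges are drawn out. The stack stands on its floor, 10 mm above the origin, with 1 mm of play at the sides and front, 9 mm behind.
- slot (a point): Middle of the lower edge of the dispenser's front slot, 32 mm in front of its origin, 10 mm up. The front wall ends 10.5 mm above the floor, so that just one cartridge passes below. A tongue 28 mm wide, level with the floor, runs 32 mm out under the cartridge; its long edges stay free for fingers. A straight level pull takes 1 to 4 N; askew or with lift the dispenser soon comes along.
- cart_1: The bottom cartridge of the stack: white plastic, 44 mm (its x) x 62 mm (its y, lying along the dispenser's x) x 8.5 mm thick, with a spot on top 1.5 mm higher; 22 g. Origin: centre of its underside; z up. Its front end sticks out 26 to 28 mm from under the stack, through the slot; its other end goes into the reader.
- cart_2: The second cartridge from below, same size; lies on the bottom one. Origin: centre of its underside. As the bottom one is drawn out the stack leans back by up to 15 degrees, then drops 8.5 mm onto the dispenser's floor.
- cart_3: The third cartridge from below, same size; lies on the second. Origin: centre of its underside.
- cart_4: The fourth and topmost cartridge, same size; lies on the third. Origin: centre of its underside.
- weight: Loose steel plate 60 (x) x 43 x 11 mm, about 0.25 kg, on the topmost cartridge; it presses the stack down. Its top is 55 mm above the bench at the start. Origin: centre of its underside; x along the dispenser's x.
- reader: Cartridge reader, fixed to the bench: low housing 90 mm deep (x), 84 mm wide, 42 mm high. Origin: on the bench below the housing's middle; z up; the port is in its front, which faces -x, so cartridges go in towards +x. Before the port a loading tongue 30 mm wide, top 10 mm above the bench, sticks out 40 mm. More than 25 N on the cartridge is too much.
- port (a point): Middle of the lower edge of the reader's port mouth, level with the tongue's top, 45 mm in front of the reader's origin; x points in. The port is 46.4 mm wide and 10.3 mm high; in the first 6 mm it flares by 3 mm at each side and 2.5 mm at the top.
- home (a point): Nominal place of the underside's centre of a cartridge that the catch holds, 42 mm in front of the reader's origin, 10 mm up; x points in; 28 mm of it then stand out of the port. Tongue, catch, contact bar and stop are one unit, clamped up to 3 mm nearer or farther than nominal, differently each time: feel for it.
- catch (a point): Nominal place (see home) of the reader's catch in the tongue: 12 mm wide, 3 mm proud, 31.4 mm before home, upright face towards the port. The cartridge lies on it and presses it down (1 to 2 N) until its end has passed. From 8 mm before home a contact bar pushes back with 2.5 to 7.5 N; a hard stop comes 2 mm past home. Let go too early, the bar pushes it out 8 mm.
- tube_tray_b: Bystander: white tray of dark capped tubes, 89 x 162 x 44 mm. Origin: centre of its underside.
- cup_b: Bystander: specimen cup with a screw lid, 62 mm across, 69 mm high. Origin: centre of its underside.
- timer: Bystander: small timer lying flat, 62 x 66 x 18 mm. Origin: centre of its underside.
- pouch_1: Bystander: silvery foil pouch lying flat, 85 x 135 x 13 mm. Origin: centre of its underside.
Not all that is in view belongs to the job. What is shaped like the weight but pink or turquoise is not meant.

How it is judged:
By the outcome, as a careful person would: the job done as asked, in the order asked, and still so for the second after the job is handed in, with the robot touching nothing.
It also fails if it takes over 51 s, if anything falls off the work surface, if the arm or the gripper's body presses on something with over 40 N, if the wrist force passes 120 N, or if a joint passes its speed limit or range.

### The arm

A 6-joint arm with a two-finger parallel gripper is mounted at the origin on a cart in front of the work surface, level with it; the furniture and walls round the work are solid. World frame = base frame: x ahead of the robot, y to its left, z up, the work surface at z = 0. Lengths are in m, angles in rad, forces in N, time in s.
With the tool pointing down it reaches from about 0.25 to 0.775 m from the base axis. Payload 4 kg.
Tool frame: the origin (TCP) lies between the finger pads; the fingertips stand 11 mm ahead of it and the grasp point (between the pads) lies 8 mm behind it; z points along the fingers, y is the direction in which the jaws open and shut (so a half turn about z gives the same grasp; the last joint's range is limited). The gripper opens to 94 mm and grips with 3 to 60 N. Pads are 16 mm wide; open, the fingers measure 119 mm over their backs; the gripper's body (75 mm by 177 mm) begins 78 mm behind the grasp point.
Start: joints at [-1.224, 0.087, 1.371, -0, 1.684, -0.103], TCP at [0.239, -0.495, 0.217] pointing down, gripper open.
Joint ranges: [-3.1, 3.1], [-0.76, 2.03], [0.27, 2.55], [-1.08, 4.22], [0.17, 2.65], [-2.57, 2.57]. Speed limits (rad/s): [2.79, 2.79, 3.14, 3.14, 3.14, 3.14].

### API

Orientations are given as [roll, pitch, yaw] about the fixed x, y, z axes, in that order (R = Rz(yaw) Ry(pitch) Rx(roll)).
In Python, from bench import get_obs, cams, ticket gives the robot as it stands. The module is installed in compiled form; this text tells all that it offers.
- The arm moves only by the shell command python3 -m crank 'ROWS'. ROWS is JSON, a list of rows, each an object of numbers: "tx", "ty", "tz": the shift along the tool's x, y, z in cm; "twist": the turn about the tool's z in degrees; "grip": the opening, from 0 (shut) to 1 (fully open). In form: [{"tx": .., "ty": .., "tz": .., "twist": .., "grip": ..}, ...]. A call has 1 to 12 rows; each row shifts and turns the commanded pose from where the row before left it, along the tool's axes as they then stand; what a row does not reach is not made up. A row lasts 1/8 s, in which the tool goes at most 62.5 mm and 10.7 degrees, less where a joint would pass 70% of its speed; a pose out of reach is approached as far as the arm can. A call is refused whole if a number of a shift passes 6.25 or a number of a turn 10.7, either way. A call with a gripper value outside its range is refused whole. The fingers move at their own pace and stop on an object; the grip force is fixed at half the most. Time passes only in rows, so rows that do not move let the fingers close. It gives the time, the measured TCP pose, the force and the opening at its end, in the units of the state.
- get_obs(): the state, without advancing time (a new reading comes with each control period).
- cams.snapshot(name): name is "side" or "top"; returns a dict with "frame" (480x640x3 uint8, red, green, blue), "intrinsics" (3x3 intrinsics, pixels), "dist" ([k1, k2, p1, p2, k3] as OpenCV has them; the pictures are not rectified), "R" (3x3) and "t" (3): a world point X has camera coordinates R X + t. Camera axes: x right, y down, z forward; pixel columns grow to the right and rows downward; lengths in m; the calibration is good to about 2 mm. A picture is of the moment at which its call begins. There is no depth.
- ticket.close_job(): hands the job in, once; it reports no verdict.
Trained networks look in a picture, given as the dict that the camera call returned (one of the last four; its "shot" number tells which), for a name from the list of things; names that differ only in an ending like _2 or _b are one class to them, and where a whole thing is asked for, a point or a joint stands for the part that bears it (a point fixed in the world has none). Each returns a list of dicts, best first, with "conf" (0 to 1); they miss things now and then, are a little off and sometimes report something else, mostly with a low value. They report only what shows in the picture. A call takes as long as a camera call. They do not tell look-alikes from the thing itself.
- cams.outline_of(picture, query): "region" (480x640 bool, what is visible of it) and "centre" ([column, row] in pixels, amid what is visible of it).
The state is a dict: "time": time; "joint_positions": joint angles; "qvel": joint speeds; "joint_torque": joint torques, N m; "tool_pos": TCP position; "ee_rot": TCP orientation; "wrist_force": force on the tool from outside, world axes, zero at the start; "wrist_torque": the same for the moment, N m; "width": finger opening in m.
Only numpy, scipy, OpenCV 4.12 (cv2) and the standard library are available. Lean on these libraries where they do the work, as an engineer would, in place of code of your own. Each camera call takes 0.05 s, during which the arm holds its last target.

## Working session

There is one attempt and no reset: what is moved stays moved. The work goes in short steps, Python scripts to look and compute and a shell command to move; the robot and the scene stay as the last step left them, time stands still between calls to the robot, and variables do not carry over. Pictures are saved under pics/ and viewed, and the job is handed in when it is done.

```bash
ls; mkdir -p pics
cat > h.py <<'E'
import numpy as np, cv2
from bench import get_obs, cams, ticket
def snap(n,f=None):
    s=cams.snapshot(n)
    if f: cv2.imwrite('pics/'+f+'.png',s['frame'][:,:,::-1])
    return s
def ray(s,px):
    K=np.array(s['intrinsics']);d=np.array(s['dist'])
    u=cv2.undistortPoints(np.array([[px]],float),K,d)[0,0]
    R=np.array(s['R']);t=np.array(s['t'])
    return -R.T@t, R.T@np.array([u[0],u[1],1])
def atz(s,px,z):
    c,d=ray(s,px); return c+d*(z-c[2])/d[2]
def proj(s,X):
    R=np.array(s['R']);t=np.array(s['t'])
    return cv2.projectPoints(np.array(X,float).reshape(-1,3),cv2.Rodrigues(R)[0],t,np.array(s['intrinsics']),np.array(s['dist']))[0][:,0]
E
python3 - <<'E'
from h import *
for n in ('top','side'):
    s=snap(n,n+'0'); 
    c=ray(s,[320,240]); print(n,c)
    for q in ['dispenser','cart_1','weight','reader','port','catch','timer','cup_b','tube_tray_b','pouch_1']:
        for o in cams.outline_of(s,q)[:3]:
            ys,xs=np.nonzero(o['region']); print(q,round(o['conf'],2),np.round(o['centre']),xs.min(),xs.max(),ys.min(),ys.max())
print(get_obs())
E
```

```text
pics
top (array([ 0.39195403, -0.10210441,  1.53172423]), array([ 0.14421844, -0.00230488, -0.98966557]))
dispenser 0.75 [359. 262.] 355 373 256 277
dispenser 0.41 [362. 281.] 357 370 277 286
cart_1 0.5 [471. 291.] 462 483 281 300
weight 0.66 [359. 267.] 354 374 255 287
weight 0.61 [366. 269.] 358 371 258 277
weight 0.6 [269. 297.] 262 280 292 306
reader 0.57 [225. 262.] 212 241 248 287
port 0.84 [227. 266.] 212 241 248 288
catch 0.63 [228. 265.] 212 241 248 287
timer 0.76 [476. 290.] 463 483 281 300
cup_b 0.63 [415. 272.] 408 427 265 283
tube_tray_b 0.75 [292. 262.] 270 317 249 276
pouch_1 0.58 [164. 287.] 145 186 265 310
side (array([0.34700017, 0.85855275, 0.90692574]), array([ 0.18924019, -0.73938199, -0.64617074]))
dispenser 0.94 [354. 231.] 344 373 213 238
cart_1 0.61 [377. 230.] 370 379 224 235
weight 0.92 [373. 314.] 364 384 302 324
weight 0.71 [362. 218.] 350 371 212 224
weight 0.59 [387. 276.] 373 395 266 285
reader 0.77 [313. 345.] 291 347 326 366
reader 0.56 [376. 232.] 369 379 224 235
port 0.83 [314. 345.] 291 346 327 366
catch 0.64 [311. 348.] 290 347 326 367
catch 0.54
[... 187 characters left out ...]
79
{'time': 1.1, 'joint_positions': array([-1.22411176e+00,  8.71836462e-02,  1.37073417e+00,  1.11918718e-05,
        1.68360783e+00, -1.03072728e-01]), 'qvel': array([ 4.89189780e-05, -6.07207190e-04,  5.60699754e-04,  4.39771613e-04,
       -7.81587051e-05, -5.33593244e-04]), 'joint_torque': array([ 1.02076028e-03, -3.40051603e+01, -3.02604604e+01,  7.19466317e-02,
        2.37701554e-02, -8.86786324e-06]), 'tool_pos': array([ 0.23912399, -0.49529884,  0.21649747]), 'ee_rot': array([ 3.14152485e+00, -4.16687737e-06,  4.49758555e-01]), 'wrist_force': array([ 0.63419814, -0.05547913,  0.29645943]), 'wrist_torque': array([ 0.00425621, -0.01544781,  0.05464586]), 'width': 0.09399909041397653}
```

Run:
```python
import cv2
t=cv2.imread('pics/top0.png');s=cv2.imread('pics/side0.png')
cv2.imwrite('pics/t1.png',cv2.resize(t[225:325,330:490],None,fx=5,fy=5,interpolation=cv2.INTER_CUBIC))
cv2.imwrite('pics/t2.png',cv2.resize(t[225:325,140:300],None,fx=5,fy=5,interpolation=cv2.INTER_CUBIC))
cv2.imwrite('pics/s1.png',cv2.resize(s[190:290,290:420],None,fx=6,fy=6,interpolation=cv2.INTER_CUBIC))
cv2.imwrite('pics/s2.png',cv2.resize(s[290:390,270:400],None,fx=6,fy=6,interpolation=cv2.INTER_CUBIC))
```

```text
(no output)
```

View pics/top0.png

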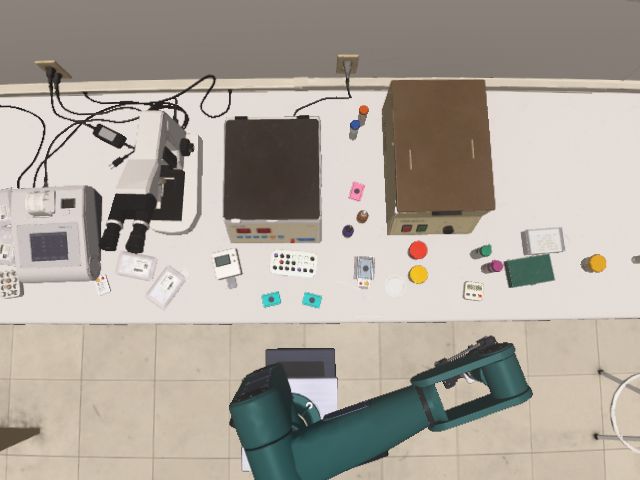

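View pics/side0.png

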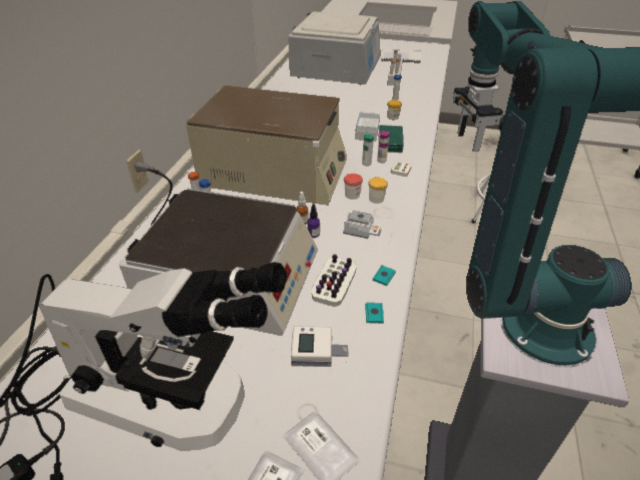

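```bash
sleep 1
```

```text
(no output)
```

View pics/t1.png

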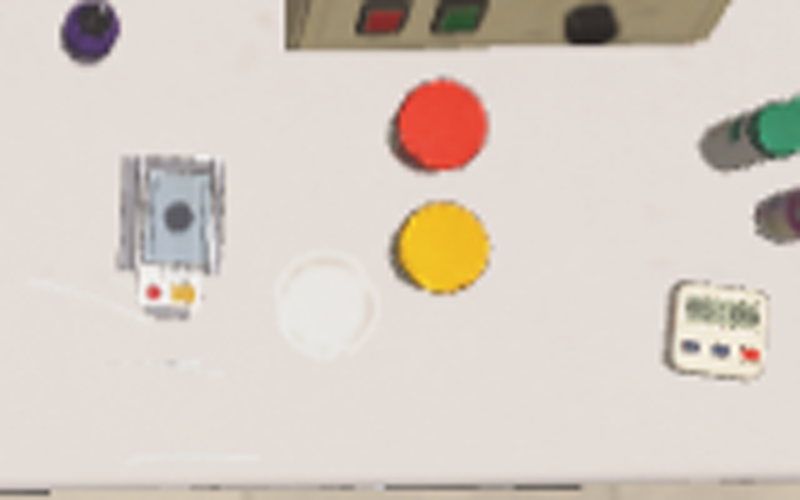

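View pics/t2.png

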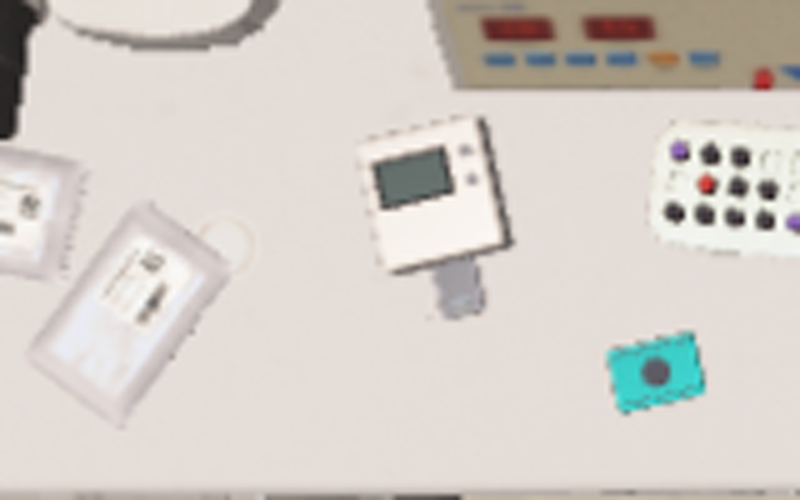

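View pics/s1.png

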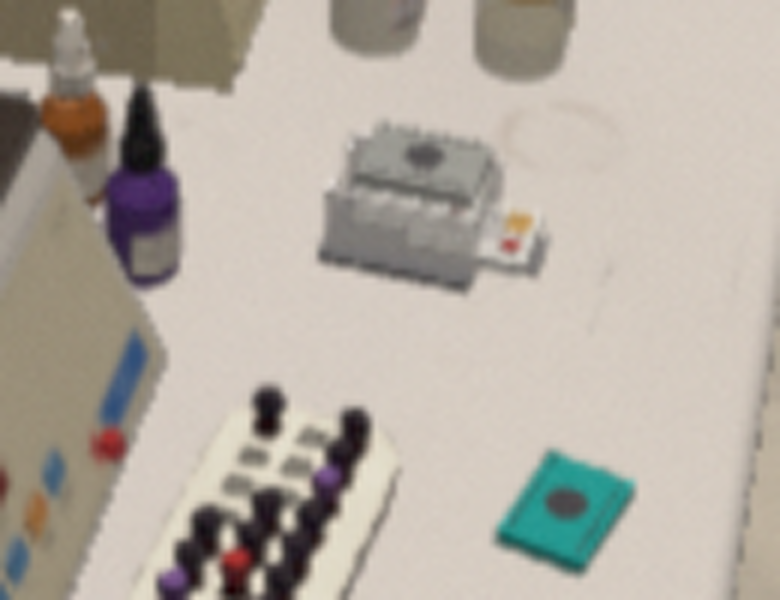

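View pics/s2.png

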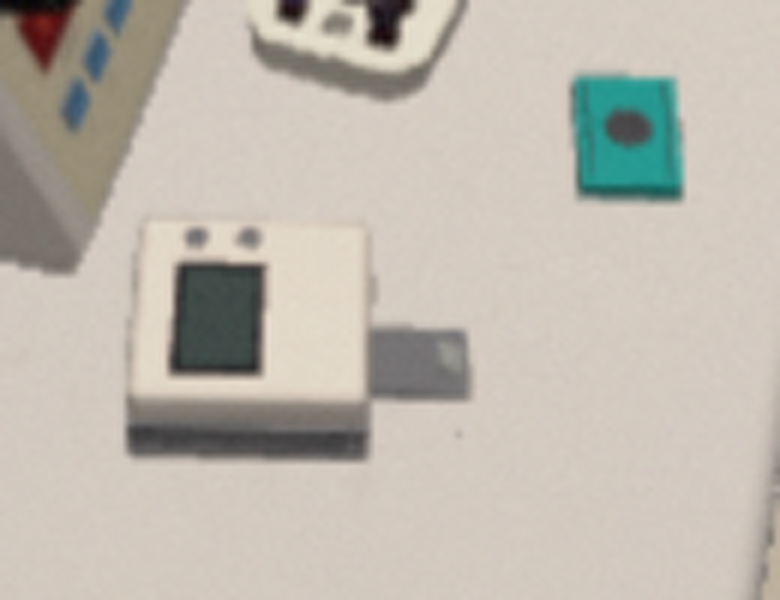

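Run:
```python
import cv2
t=cv2.imread('pics/top0.png');s=cv2.imread('pics/side0.png')
def z(im,x0,y0,w,h,f,n):
    c=cv2.resize(im[y0:y0+h,x0:x0+w],None,fx=f,fy=f,interpolation=cv2.INTER_CUBIC)
    for i in range(0,w,5): cv2.putText(c,str(x0+i),(int((i+.5)*f)-8,10),0,.35,(0,0,255),1); cv2.line(c,(int((i+.5)*f),12),(int((i+.5)*f),18),(0,0,255),1)
    for i in range(0,h,5): cv2.putText(c,str(y0+i),(0,int((i+.5)*f)+4),0,.35,(0,0,255),1); cv2.line(c,(24,int((i+.5)*f)),(30,int((i+.5)*f)),(0,0,255),1)
    cv2.imwrite('pics/'+n+'.png',c)
z(t,345,250,40,40,15,'td');z(t,205,240,45,55,10,'tr');z(s,338,206,48,36,16,'sd');z(s,286,320,68,50,11,'sr')
```

```text
(no output)
```

View pics/td.png

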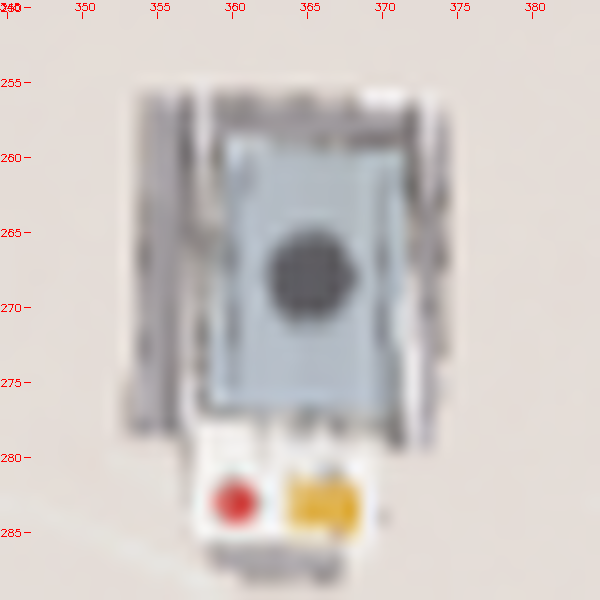

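View pics/tr.png

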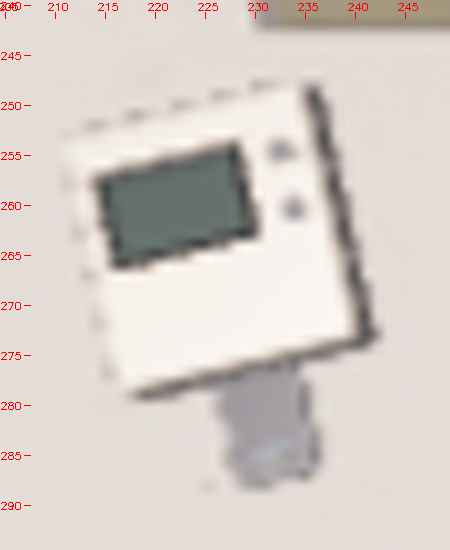

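View pics/sd.png

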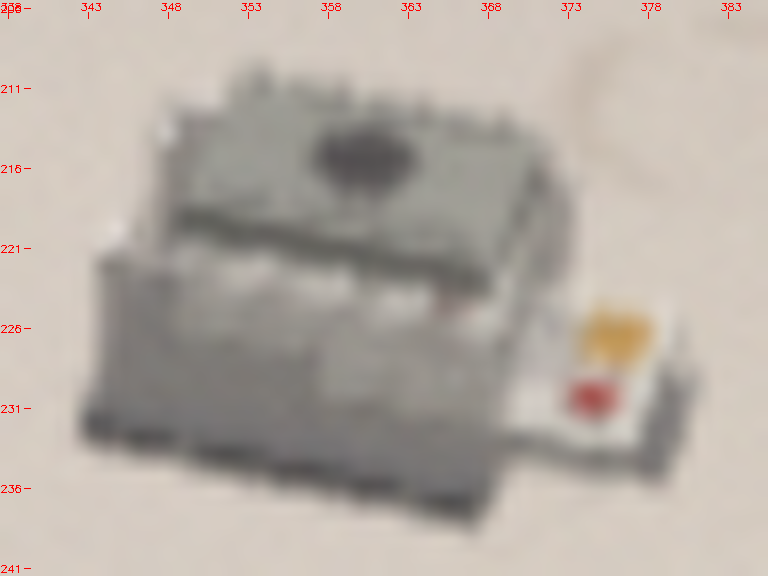

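View pics/sr.png

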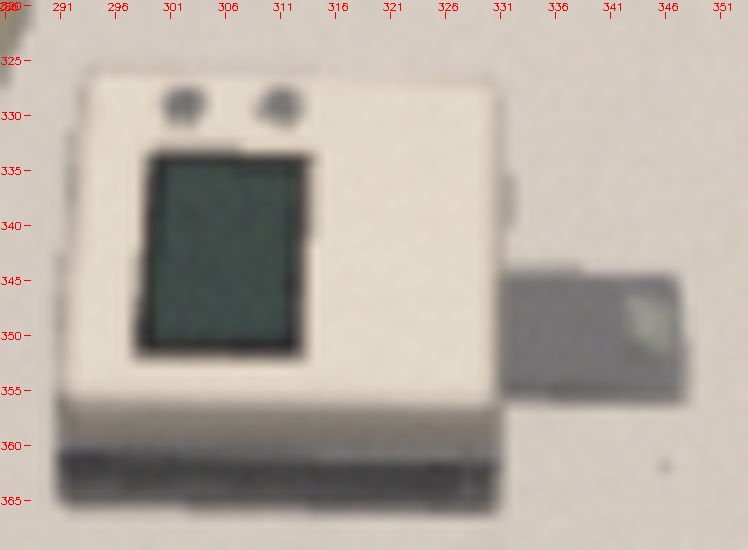

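```bash
cat > fit.py <<'E'
from h import *
import pickle
from scipy.optimize import least_squares
def fit(obs,x0):
    # obs: list (shot, px, local xyz)
    def P(p,l):
        c,s=np.cos(p[2]),np.sin(p[2]); l=np.asarray(l,float)
        return np.array([p[0]+c*l[0]-s*l[1],p[1]+s*l[0]+c*l[1],l[2]])
    f=lambda p: np.concatenate([proj(s,P(p,l))[0]-px for s,px,l in obs])
    r=least_squares(f,x0,loss='soft_l1'); return r.x,f(r.x).reshape(-1,2)
E
python3 - <<'E'
from fit import *
T=snap('top');S=snap('side')
pickle.dump((T,S),open('s0.pkl','wb'))
def q(x,y,f,x0,y0): return np.array([x/f+x0-.5,y/f+y0-.5])
sr=lambda x,y:q(x,y,11,286,320); tr=lambda x,y:q(x,y,10,205,240)
sd=lambda x,y:q(x,y,16,338,206); td=lambda x,y:q(x,y,15,345,250)
m=1e-3
R=[(S,sr(500,80),(-.045,-.042,.042)),(S,sr(498,404),(-.045,.042,.042)),(S,sr(60,400),(.045,.042,.042)),(S,sr(92,72),(.045,-.042,.042)),
 (S,sr(500,514),(-.045,.042,0)),(S,sr(60,503),(.045,.042,0)),
 (S,sr(683,276),(-.085,-.015,.010)),
 (T,tr(65,138),(.045,.042,.042)),(T,tr(308,85),(.045,-.042,.042)),(T,tr(355,338),(-.045,-.042,.042)),(T,tr(113,388),(-.045,.042,.042)),
 (T,tr(375,345),(-.045,-.042,0))]
x,r=fit(R,[.5,.2,0]); print('reader all',x,np.degrees(x[2]));print(np.round(r,1).tolist())
for n,s in(('S',S),('T',T)):
    x,_=fit([o for o in R if o[0] is s],[.5,.2,0]);print(n,x,np.degrees(x[2]))
W=[(S,sd(365,160),(0,0,.055)),(T,td(311,277),(0,0,.055)),
 (T,td(228,140),(.030,.0215,.055)),(T,td(403,148),(.030,-.0215,.055)),(T,td(392,408),(-.030,-.0215,.055)),(T,td(212,408),(-.030,.0215,.055)),
 (S,sd(175,210),(.030,.0215,.055)),(S,sd(485,278),(-.030,.0215,.055)),(S,sd(240,75),(.030,-.0215,.055)),(S,sd(532,130),(-.030,-.0215,.055))]
x,r=fit(W,[.45,-.15,0]); print('weight',x,np.degrees(x[2]));print(np.round(r,1).tolist())
for n,s in(('S',S),('T',T)):
    x,_=fit([o for o in W if o[0] is s],[.5,.2,0]);print(n,x,np.degrees(x[2]))
C=[(T,td(200,425),(-.031-.003,.022,.0185)),]
print('spots red T',atz(T,td(235,503),.0195),'S',atz(S,sd(594,397),.0195))
print('orange T',atz(T,td(322,507),.0195),'S',atz(S,sd(617,337),.0195))
print('front edge T', atz(T,td(200,545),.0185),atz(T,td(370,545),.0185))
print('front edge S', atz(S,sd(640,440),.0185),atz(S,sd(680,325),.0185))
print('base S', atz(S,sd(82,445),0),atz(S,sd(475,530),0))
E
```

```text
reader all [0.53172653 0.21114805 0.22838534] 13.085515952483393
[[0.3, -0.9], [0.2, -0.1], [-1.2, -0.8], [-1.4, -1.1], [-0.4, 1.3], [-0.5, 1.3], [0.6, -0.2], [-0.6, 0.4], [-0.5, -0.2], [0.5, 0.6], [0.1, 1.5], [0.6, 0.7]]
S [0.5310588  0.2114324  0.23509248] 13.469806718565984
T [0.53407215 0.21105828 0.2042617 ] 11.703333255940203
weight [ 0.51144254 -0.25329661 -0.05879398] -3.368646630428957
[[-0.7, 0.3], [-0.3, 0.3], [-0.9, 0.1], [0.4, 0.2], [0.5, 1.0], [-0.5, 0.3], [-0.6, -0.5], [-0.0, -0.8], [-0.8, -0.4], [0.5, -0.1]]
S [ 0.5101316  -0.25206539 -0.06421994] -3.6795315045153463
T [ 0.51269507 -0.25381292 -0.05666821] -3.246849175514112
spots red T [ 0.46466107 -0.23966837  0.0195    ] S [ 0.46187551 -0.24153545  0.0195    ]
orange T [ 0.46357022 -0.25922067  0.0195    ] S [ 0.46069056 -0.26024799  0.0195    ]
front edge T [ 0.45536672 -0.23170454  0.0185    ] [ 0.4549847  -0.26994567  0.0185    ]
front edge S [ 0.45172879 -0.23253855  0.0185    ] [ 0.44999882 -0.26812798  0.0185    ]
base S [ 0.55485088 -0.22675771  0.        ] [ 4.79176284e-01 -2.21349602e-01  1.11022302e-16]
```

```bash
cat > edges.py <<'E'
from fit import *
def edge(s,a,b,w=2.0,trim=.12):
    g=cv2.cvtColor(s['frame'],cv2.COLOR_RGB2GRAY).astype(np.float32)
    a=np.array(a,float);b=np.array(b,float);d=b-a;L=np.hypot(*d);n=np.array([-d[1],d[0]])/L
    k=np.linspace(-w,w,int(w*20)+1)
    pts=[]
    for u in np.linspace(trim,1-trim,max(8,int(L*1.5))):
        P=a+u*d+k[:,None]*n
        v=cv2.remap(g,P[:,0].astype(np.float32)[None],P[:,1].astype(np.float32)[None],cv2.INTER_CUBIC)[0]
        gr=np.abs(np.gradient(cv2.GaussianBlur(v[None],(15,1),3)[0]));i=gr.argmax()
        if 2<i<len(k)-3: pts.append(P[i])
    pts=np.array(pts,np.float32)
    vx,vy,x0,y0=cv2.fitLine(pts,cv2.DIST_HUBER,0,.01,.01).ravel()
    c=np.array([x0,y0]);v=np.array([vx,vy]); v*=np.sign(v@d)
    res=np.abs((pts-c)@np.array([-vy,vx]))
    return c+v*((a-c)@v),c+v*((b-c)@v),np.median(res),len(pts)
def yaw(s,a,b,z,**k):
    A,B,r,n=edge(s,a,b,**k);X=atz(s,A,z);Y=atz(s,B,z);d=Y-X
    y=np.degrees(np.arctan2(d[1],d[0])); y=(y+45)%90-45
    return round(y,2),np.round(X[:2]*1e3,1),np.round(Y[:2]*1e3,1),round(np.linalg.norm(d)*1e3,1),round(float(r),2),n
E
python3 - <<'E'
from edges import *
T,S=pickle.load(open('s0.pkl','rb'))
def q(x,y,f,x0,y0): return np.array([x/f+x0-.5,y/f+y0-.5])
sr=lambda x,y:q(x,y,11,286,320); tr=lambda x,y:q(x,y,10,205,240)
sd=lambda x,y:q(x,y,16,338,206); td=lambda x,y:q(x,y,15,345,250)
for nm,s,a,b,z in [('Sfront',S,sr(500,80),sr(498,404),.042),('S+y',S,sr(60,400),sr(498,404),.042),('S-y',S,sr(92,72),sr(500,84),.042),('Sback',S,sr(92,72),sr(60,400),.042),('S+ybot',S,sr(60,503),sr(500,514),0),
 ('Sscr',S,sr(153,155),sr(308,155),.042),('Sscr2',S,sr(138,355),sr(300,355),.042),('Sscr3',S,sr(153,155),sr(138,355),.042),('Sscr4',S,sr(308,155),sr(300,355),.042),
 ('Stong-y',S,sr(503,270),sr(683,276),.01),('Stong+y',S,sr(503,402),sr(686,402),.005),('StongEnd',S,sr(683,276),sr(686,402),.01),
 ('Tright',T,tr(318,90),tr(375,335),0.0),('Tfront',T,tr(135,395),tr(375,340),0),('Tscr',T,tr(95,180),tr(240,143),.042),('Tscr2',T,tr(110,268),tr(260,233),.042),('Tscr3',T,tr(95,180),tr(112,268),.042),('Tscr4',T,tr(240,143),tr(258,235),.042),
 ('Ttong+y',T,tr(218,400),tr(232,480),.01),('Ttong-y',T,tr(302,370),tr(318,465),.01),
 ('D Sbase',S,sd(82,445),sd(475,530),0),('D Sw',S,sd(180,218),sd(485,285),.045),('D Sdark',S,sd(180,208),sd(485,270),.055),('DSwtop',S,sd(240,75),sd(532,130),.055),('DScartend',S,sd(640,440),sd(675,330),.0185),
 ('D Tl',T,td(138,100),td(138,430),.0),('D T2',T,td(185,100),td(170,430),.043),('D Twl',T,td(228,140),td(212,400),.055),('DTwr',T,td(403,148),td(392,400),.055),('DTwf',T,td(212,410),td(392,415),.055),('DTwb',T,td(228,138),td(403,148),.055),
 ('DTcartend',T,td(205,540),td(370,545),.0185),('DTcl',T,td(193,440),td(195,535),.0185),('DTcr',T,td(378,440),td(378,535),.0185)]:
    try: print(nm,*yaw(s,a,b,z))
    except Exception as e: print(nm,e)
E
```

```text
Sfront 14.29 [499.5 163.3] [479.3 242.4] 81.6 0.06 44
S+y 13.28 [563.  263.1] [478.5 243.1] 86.8 0.03 59
S-y 14.29 [580. 186.] [497.  164.9] 85.6 0.3 55
Sback 13.32 [581.3 182.7] [562.2 263.4] 82.9 0.14 44
S+ybot 13.25 [565.7 259.4] [478.3 238.8] 89.8 0.06 60
Sscr 12.62 [562.8 199.1] [531.4 192.1] 32.1 0.06 21
Sscr2 13.9 [550.9 249.6] [519.5 241.9] 32.4 0.02 22
Sscr3 14.1 [563.8 200.6] [551.5 249.3] 50.2 0.06 27
Sscr4 13.4 [530.7 192. ] [519.1 240.8] 50.1 0.01 27
Stong-y 11.96 [490.6 186.1] [453.6 178.2] 37.9 0.07 24
Stong+y 13.41 [483.4 215.4] [446.7 206.7] 37.8 0.04 24
StongEnd 16.37 [454.3 178.4] [445.4 208.7] 31.6 0.05 17
Tright 13.1 [588.4 181.5] [503.5 161.7] 87.2 0.17 37
Tfront 13.24 [485.3 244.9] [504.6 163. ] 84.1 0.1 36
Tscr 13.81 [554.4 250.1] [566.3 201.6] 50.0 0.01 22
Tscr2 14.04 [521.1 243.5] [533.6 193.7] 51.3 0.09 23
Tscr3 13.91 [552.9 250.3] [523.5 243.1] 30.3 0.08 13
Tscr4 14.33 [565.1 201.1] [534.4 193.3] 31.7 0.05 14
Ttong+y 7.27 [481. 213.] [453.7 209.5] 27.5 0.23 12
Ttong-y 12.05 [491.2 184. ] [459.1 177.1] 32.8 0.12 14
D Sbase -3.79 [ 554.9 -227.3] [ 479.2 -222.3] 75.8 0.06 37
D Sw -3.87 [ 540.9 -236.3] [ 483.  -232.4] 58.0 0.11 29
D Sdark -3.58 [ 539.1 -225.3] [ 482.1 -221.7] 57.1 0.02 29
DSwtop -3.13 [ 537.4 -276.3] [ 481.6 -273.2] 55.9 0.11 27
DScartend 7.79 [ 450.4 -232.8] [ 454.9 -265.6] 33.1 0.34 10
D Tl -1.2 [ 558.  -220.5] [ 482.4 -218.9] 75.6 0.01 33
D T2 -5.16 [ 553.  -231.1] [ 479.7 -224.5] 73.6 0.28 33
D Twl -1.09 [ 543.  -232.8] [ 485.6 -231.7] 57.4 0.9 26
DTwr -4.09 [ 540.8 -276.8] [ 485.1 -272.8] 55.8 0.65 25
DTwf -6.95 [ 481.4 -231.5] [ 476.6 -270.7] 39.4 0.07 18
DTwb -8.01 [ 543.9 -236.6] [ 538.5 -274.8] 38.6 0.26 17
DTcartend -14.52 [ 461.2 -234.1] [ 452.1 -269.2] 36.2 0.44 16
DTcl 19.08 [ 478.7 -229.9] [ 459.7 -236.4] 20.1 0.22 9
DTcr -22.18 [ 478.1 -273.3] [ 459.6 -265.7] 20.0 0.24 9
```

```bash
python3 -m crank '[{"tx":5.12,"ty":-2.06},{"tx":5.12,"ty":-2.06},{"tx":5.12,"ty":-2.06},{"tx":5.12,"ty":-2.06},{"tx":5.12,"ty":-2.06},{"tx":5.12,"ty":-2.06},{"twist":9.8,"tz":3},{"twist":9.8,"tz":3},{"twist":9.8,"tz":3},{}]'
python3 - <<'E'
from h import *
o=get_obs();print(o['time'],o['tool_pos'],o['ee_rot'],o['wrist_force'],o['width'])
s=snap('side','s_a');t=snap('top','t_a')
im=s['frame'][:,:,::-1]
cv2.imwrite('pics/s_az.png',cv2.resize(im[150:250,310:430],None,fx=6,fy=6,interpolation=cv2.INTER_CUBIC))
im=t['frame'][:,:,::-1]
cv2.imwrite('pics/t_az.png',cv2.resize(im[220:320,310:430],None,fx=6,fy=6,interpolation=cv2.INTER_CUBIC))
E
```

```text
1.2 [ 0.23912725 -0.49530524  0.2164923 ] [ 3.14156432e+00 -2.33137214e-05  4.49771540e-01] [-0.18259192  0.82005872  0.14034501] 0.09399343748272868invalid input at $[0]: expected keys tx, ty, tz, twist, grip
```

View pics/s_az.png

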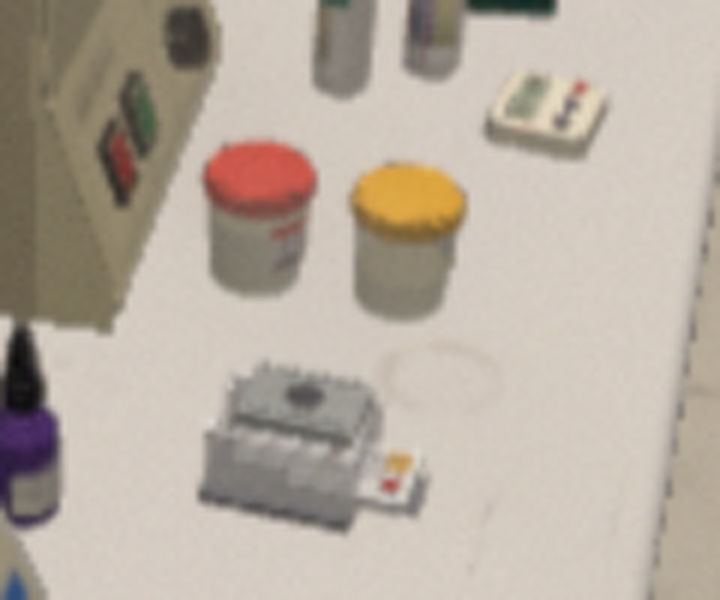

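View pics/t_az.png

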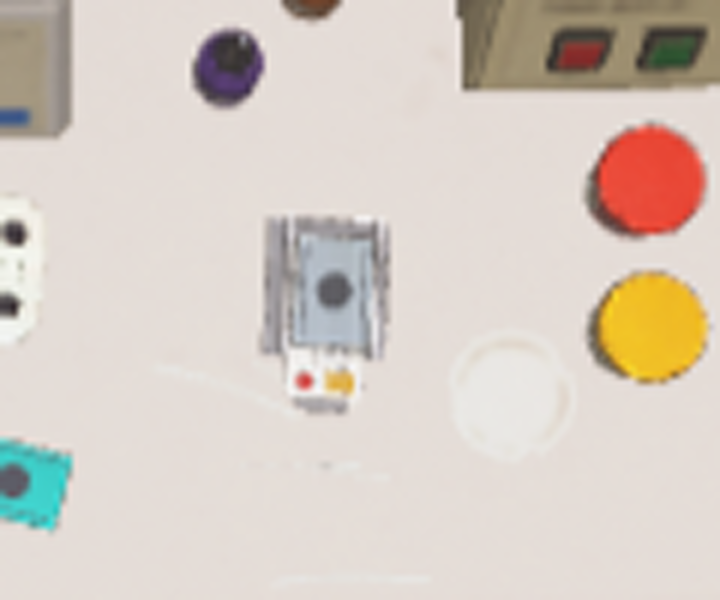

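The call was refused: each row needs all five keys. Nothing moved, and both pictures show the scene unchanged. I'm sending it again with full rows.

```bash
python3 -m crank '[{"tx":5.12,"ty":-2.06,"tz":0,"twist":0,"grip":1},{"tx":5.12,"ty":-2.06,"tz":0,"twist":0,"grip":1},{"tx":5.12,"ty":-2.06,"tz":0,"twist":0,"grip":1},{"tx":5.12,"ty":-2.06,"tz":0,"twist":0,"grip":1},{"tx":5.12,"ty":-2.06,"tz":0,"twist":0,"grip":1},{"tx":5.12,"ty":-2.06,"tz":0,"twist":0,"grip":1},{"tx":0,"ty":0,"tz":3,"twist":9.8,"grip":1},{"tx":0,"ty":0,"tz":3,"twist":9.8,"grip":1},{"tx":0,"ty":0,"tz":3,"twist":9.8,"grip":1},{"tx":0,"ty":0,"tz":0,"twist":0,"grip":1}]'
python3 - <<'E'
from h import *
o=get_obs();print(o['time'],o['tool_pos'],o['ee_rot'],o['wrist_force'],o['width'])
s=snap('side','s_b');t=snap('top','t_b')
im=s['frame'][:,:,::-1]
cv2.imwrite('pics/s_bz.png',cv2.resize(im[150:250,310:430],None,fx=6,fy=6,interpolation=cv2.INTER_CUBIC))
im=t['frame'][:,:,::-1]
cv2.imwrite('pics/t_bz.png',cv2.resize(im[220:320,310:430],None,fx=6,fy=6,interpolation=cv2.INTER_CUBIC))
E
```

```text
time: 2.55
tool_pos: [0.4604, -0.2492, 0.1237]
ee_rot: [-3.138, 0.005, -0.061]
wrist_force: [0.1, 0.3, 0.0]
width: 0.0939
2.55 [ 0.46040449 -0.24922115  0.12369405] [-3.13840414  0.00539134 -0.06113811] [0.05292427 0.26330279 0.04866324] 0.0938966420122349
```

View pics/s_bz.png

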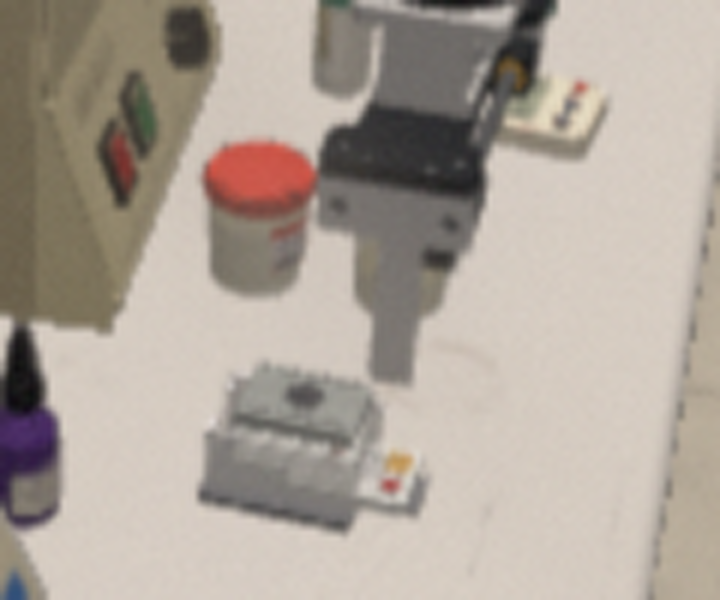

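View pics/t_bz.png

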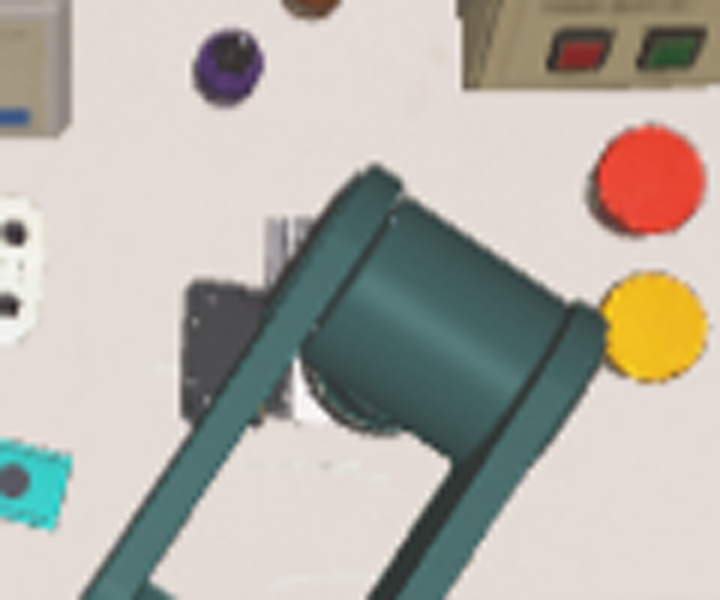

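Run:
```python
from h import *
import pickle
T,S=pickle.load(open('s0.pkl','rb'))
o=get_obs();print(o['time'],o['tool_pos'],o['ee_rot'])
psi=o['ee_rot'][2];p=o['tool_pos'];X=np.array([np.cos(psi),np.sin(psi),0]);Y=np.array([np.sin(psi),-np.cos(psi),0]);Z=np.array([0,0,-1])
for sx in(-.008,0,.008): print(proj(S,p+X*sx-Y*.0595+Z*.011))
from scipy.spatial.transform import Rotation as Rr
R=Rr.from_euler('xyz',o['ee_rot']).as_matrix()
for sx in(-.008,0,.008): print(proj(S,p+R@np.array([sx,-.0595,.011])))
c=cv2.imread('pics/s_b.png')
x0,y0=360,195
c=cv2.resize(c[y0:y0+45,x0:x0+40],None,fx=13,fy=13,interpolation=cv2.INTER_CUBIC);
for i in range(0,40,5):
    cv2.putText(c,str(x0+i),(int((i+.5)*13)-8,10),0,.4,(0,0,255),1);cv2.putText(c,str(y0+i),(0,int((i+.5)*13)+4),0,.4,(0,0,255),1)
cv2.imwrite('pics/s_bzz.png',c)
```

```text
2.65 [ 0.46231115 -0.25069796  0.12730972] [ 3.14107898e+00 -6.98520242e-04 -6.07833725e-02]
[[375.73822164 214.4434947 ]]
[[372.89504316 213.88640533]]
[[370.06007108 213.33090412]]
[[375.73488527 214.45226699]]
[[372.89193092 213.8935565 ]]
[[370.05716664 213.33643575]]
```

View pics/s_bzz.png

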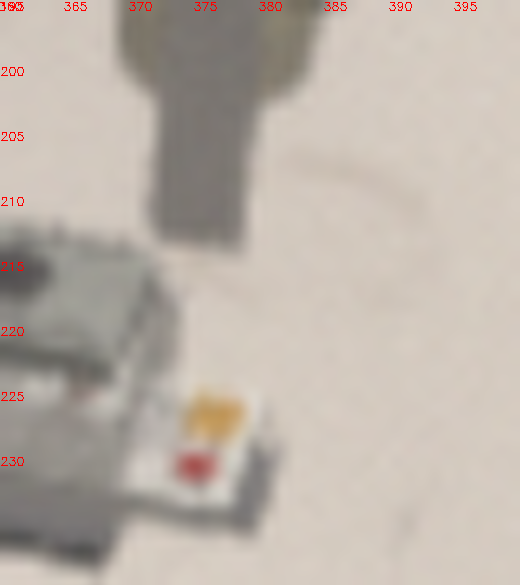

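Run:
```python
from h import *
s=snap('side','s_c'); import pickle
T,S=pickle.load(open('s0.pkl','rb'))
from scipy.spatial.transform import Rotation as Rr
def pr(p,e):
    R=Rr.from_euler('xyz',e).as_matrix()
    return proj(S,p+R@np.array([0,-.0595,.011]))
print(pr(np.array([ 0.46040449,-0.24922115,0.12369405]),[-3.13840414,0.00539134,-0.06113811]))
o=get_obs();print(o['time'],o['tool_pos'],o['ee_rot'],o['wrist_force']);print(pr(o['tool_pos'],o['ee_rot']))
c=s['frame'][:,:,::-1]
x0,y0=360,195
c=cv2.resize(c[y0:y0+45,x0:x0+40],None,fx=13,fy=13,interpolation=cv2.INTER_CUBIC);
for i in range(0,40,5):
    cv2.putText(c,str(x0+i),(int((i+.5)*13)-8,10),0,.4,(0,0,255),1);cv2.putText(c,str(y0+i),(0,int((i+.5)*13)+4),0,.4,(0,0,255),1)
cv2.imwrite('pics/s_czz.png',c)
```

```text
[[373.40386161 215.31059121]]
2.7 [ 0.4627789  -0.25104946  0.1281364 ] [ 3.14018560e+00 -2.29802379e-03 -6.13784386e-02] [ 0.37084553 -0.41901965 -0.30137   ]
[[372.74898637 213.56229318]]
```

View pics/s_czz.png

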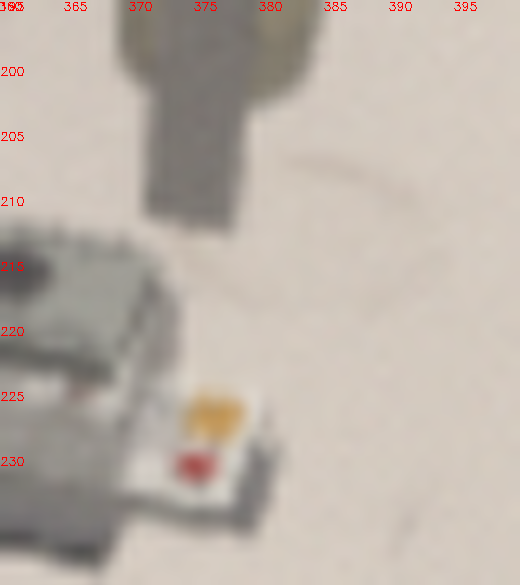

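```bash
python3 -m crank '[{"tx":0.2,"ty":0,"tz":4,"twist":0,"grip":1},{"tx":0,"ty":0,"tz":4,"twist":0,"grip":0.8},{"tx":0,"ty":0,"tz":1.8,"twist":0,"grip":0.56},{"tx":0,"ty":0,"tz":0.9,"twist":0,"grip":0.56},{"tx":0,"ty":0,"tz":0.5,"twist":0,"grip":0.56},{"tx":0,"ty":0,"tz":0,"twist":0,"grip":0.56},{"tx":0,"ty":0,"tz":0,"twist":0,"grip":0.56}]'
python3 - <<'E'
from h import *
s=snap('side','s_d')
o=get_obs();print(o['time'],o['tool_pos'],o['ee_rot'],o['wrist_force'],o['width'])
c=s['frame'][:,:,::-1]
x0,y0=340,195
c=cv2.resize(c[y0:y0+50,x0:x0+60],None,fx=12,fy=12,interpolation=cv2.INTER_CUBIC);
cv2.imwrite('pics/s_dz.png',c)
E
```

```text
time: 3.58
tool_pos: [0.4647, -0.2511, 0.0156]
ee_rot: [3.14, -0.002, -0.063]
wrist_force: [-0.6, 0.3, 1.0]
width: 0.0527
3.625 [ 0.46465792 -0.25098023  0.01549407] [ 3.14056519e+00 -1.65391240e-03 -6.31902051e-02] [-0.06937988  0.59846677 -1.11232307] 0.052926197380912414
```

View pics/s_dz.png

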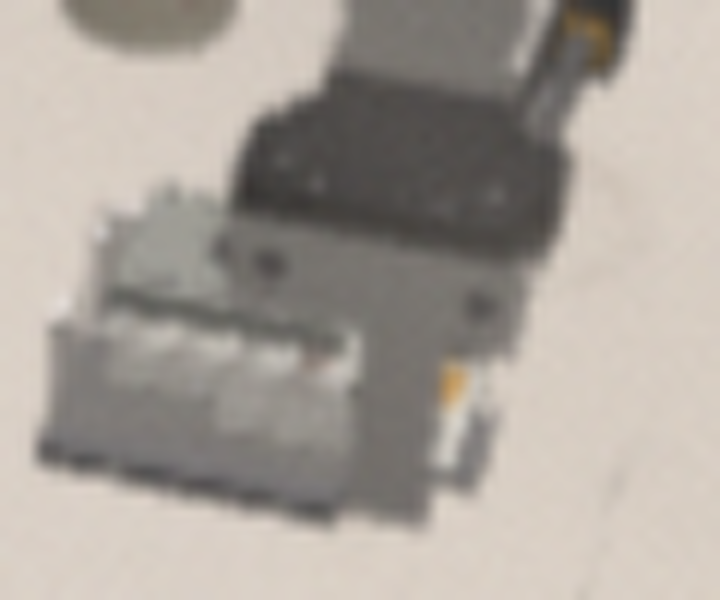

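```bash
python3 -m crank '[{"tx":-0.25,"ty":0,"tz":0,"twist":0,"grip":0.54},{"tx":0,"ty":0,"tz":0,"twist":0,"grip":0.52},{"tx":0,"ty":0,"tz":0,"twist":0,"grip":0.51}]'; python3 -m crank '[{"tx":0,"ty":0,"tz":0,"twist":0,"grip":0.5},{"tx":0,"ty":0,"tz":0,"twist":0,"grip":0.5}]'
```

```text
time: 4.0
tool_pos: [0.4615, -0.2504, 0.0145]
ee_rot: [3.141, -0.0, -0.063]
wrist_force: [-0.7, -0.4, -0.0]
width: 0.0482
time: 4.25
tool_pos: [0.4615, -0.2504, 0.0145]
ee_rot: [3.142, 0.0, -0.063]
wrist_force: [-0.4, 0.1, 0.3]
width: 0.0473
```

```bash
python3 -m crank '[{"tx":0,"ty":0,"tz":0,"twist":0,"grip":0.49},{"tx":0,"ty":0,"tz":0,"twist":0,"grip":0.49}]'
```

```text
time: 4.5
tool_pos: [0.4615, -0.2505, 0.0145]
ee_rot: [3.141, 0.0, -0.063]
wrist_force: [0.3, -0.4, 0.1]
width: 0.0461
```

```bash
python3 -m crank '[{"tx":0,"ty":0,"tz":0,"twist":0,"grip":0.48},{"tx":0,"ty":0,"tz":0,"twist":0,"grip":0.48}]';python3 - <<'E'
from h import *
o=get_obs();print(o['time'],o['wrist_force'],o['wrist_torque'],o['width'])
E
```

```text
time: 4.75
tool_pos: [0.4614, -0.2505, 0.0145]
ee_rot: [3.141, 0.0, -0.063]
wrist_force: [-0.4, -0.8, 0.7]
width: 0.0454
4.75 [-0.37140593 -0.8309593   0.70919679] [-0.12437646  0.11131686 -0.06406981] 0.04537075723385421
```

```bash
python3 -m crank '[{"tx":0,"ty":0,"tz":0,"twist":0,"grip":0.473},{"tx":0,"ty":0,"tz":0,"twist":0,"grip":0.473}]';python3 - <<'E'
from h import *
o=get_obs();print(o['time'],o['wrist_force'],o['wrist_torque'],o['width'])
E
```

```text
time: 5.0
tool_pos: [0.4615, -0.2504, 0.0145]
ee_rot: [3.142, 0.0, -0.063]
wrist_force: [-0.3, -0.5, 0.1]
width: 0.0444
5.0 [-0.30359757 -0.4725156   0.13225811] [-0.13387916  0.14350141 -0.068725  ] 0.04438961450460391
```

```bash
python3 -m crank '[{"tx":0,"ty":-0.03,"tz":0,"twist":0,"grip":0.46},{"tx":0,"ty":0,"tz":0,"twist":0,"grip":0.4},{"tx":0,"ty":0,"tz":0,"twist":0,"grip":0.2},{"tx":0,"ty":0,"tz":0,"twist":0,"grip":0}]';python3 - <<'E'
from h import *
s=snap('side','s_e')
o=get_obs();print(o['time'],o['tool_pos'],o['ee_rot'],o['wrist_force'],o['wrist_torque'],o['width'])
c=s['frame'][:,:,::-1]
x0,y0=340,195
c=cv2.resize(c[y0:y0+50,x0:x0+60],None,fx=12,fy=12,interpolation=cv2.INTER_CUBIC);
cv2.imwrite('pics/s_ez.png',c)
E
```

```text
time: 5.5
tool_pos: [0.4616, -0.2503, 0.0145]
ee_rot: [3.141, -0.0, -0.063]
wrist_force: [0.2, -1.8, -0.0]
width: 0.0436
5.55 [ 0.46158492 -0.25028101  0.01453621] [ 3.14121747e+00 -1.21354414e-04 -6.33479358e-02] [-0.28733742 -2.43281735 -0.24997559] [-0.21949732  0.13514339 -0.04795053] 0.04380343011520882
```

View pics/s_ez.png

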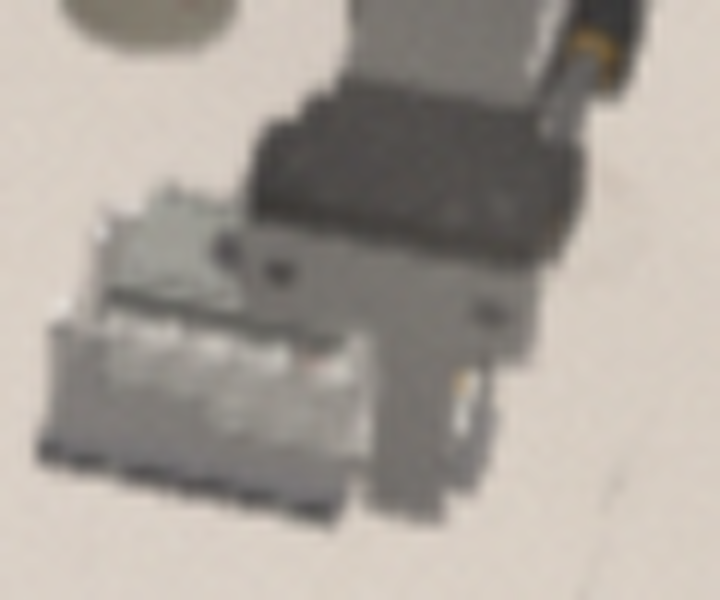

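```bash
python3 -m crank '[{"tx":0,"ty":0.04,"tz":0,"twist":0,"grip":0},{"tx":0,"ty":0,"tz":0,"twist":0,"grip":0}]';python3 - <<'E'
from h import *
o=get_obs();print(o['time'],o['tool_pos'],o['ee_rot'],o['wrist_force'],o['wrist_torque'],o['width'])
E
```

```text
time: 5.8
tool_pos: [0.4616, -0.2503, 0.0145]
ee_rot: [-3.141, 0.0, -0.063]
wrist_force: [-0.2, -0.5, -0.5]
width: 0.0438
5.8 [ 0.46155836 -0.25030392  0.01448964] [-3.14122179e+00  8.81053721e-06 -6.32672151e-02] [-0.16010389 -0.47017943 -0.48879893] [-0.06057942  0.03593979 -0.06262315] 0.04384291612147576
```

```bash
python3 -m crank '[{"tx":-0.2,"ty":0,"tz":0,"twist":0,"grip":0},{"tx":-0.2,"ty":0,"tz":0,"twist":0,"grip":0},{"tx":-0.2,"ty":0,"tz":0,"twist":0,"grip":0}]';python3 - <<'E'
from h import *
o=get_obs();print(o['time'],o['tool_pos'],o['ee_rot'],o['wrist_force'],o['wrist_torque'],o['width'])
E
```

```text
time: 6.18
tool_pos: [0.4563, -0.2501, 0.0147]
ee_rot: [3.141, -0.002, -0.063]
wrist_force: [3.6, -0.3, -1.0]
width: 0.0436
6.175 [ 0.45627129 -0.25009244  0.01472493] [ 3.14147026e+00 -1.96579379e-03 -6.32199837e-02] [ 3.56895069 -0.33312785 -0.9874725 ] [-0.06121577 -0.59785654 -0.02308435] 0.0436038512357373
```

```bash
python3 -m crank '[{"tx":-0.2,"ty":0,"tz":0,"twist":0,"grip":0},{"tx":-0.2,"ty":0,"tz":0,"twist":0,"grip":0},{"tx":-0.2,"ty":0,"tz":0,"twist":0,"grip":0},{"tx":-0.2,"ty":0,"tz":0,"twist":0,"grip":0}]';python3 - <<'E'
from h import *
s=snap('side','s_f')
o=get_obs();print(o['time'],o['tool_pos'],o['ee_rot'],o['wrist_force'],o['wrist_torque'],o['width'])
c=s['frame'][:,:,::-1]
x0,y0=340,195
c=cv2.resize(c[y0:y0+50,x0:x0+60],None,fx=12,fy=12,interpolation=cv2.INTER_CUBIC);
cv2.imwrite('pics/s_fz.png',c)
E
```

```text
time: 6.68
tool_pos: [0.4468, -0.2496, 0.0144]
ee_rot: [3.142, 0.002, -0.063]
wrist_force: [1.8, 0.4, 0.7]
width: 0.0439
6.725 [ 0.44652045 -0.24957008  0.01442962] [-3.14155815e+00  1.87363873e-03 -6.33615129e-02] [ 0.99145112 -0.805354    1.08586276] [ 0.05108892 -0.14535382  0.01302766] 0.043414739474181785
```

View pics/s_fz.png

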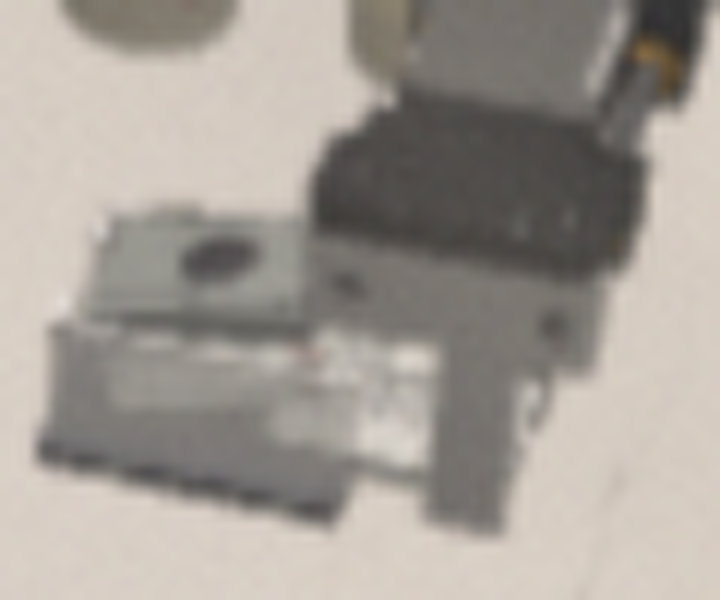

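```bash
python3 -m crank '[{"tx":-0.2,"ty":0,"tz":0,"twist":0,"grip":0},{"tx":-0.2,"ty":0,"tz":0,"twist":0,"grip":0},{"tx":-0.2,"ty":0,"tz":0,"twist":0,"grip":0},{"tx":-0.2,"ty":0,"tz":0,"twist":0,"grip":0},{"tx":-0.2,"ty":0,"tz":0,"twist":0,"grip":0}]';python3 - <<'E'
from h import *
o=get_obs();print(o['time'],o['tool_pos'],o['ee_rot'],o['wrist_force'],o['wrist_torque'],o['width'])
E
python3 -m crank '[{"tx":-0.2,"ty":0,"tz":0,"twist":0,"grip":0},{"tx":-0.2,"ty":0,"tz":0,"twist":0,"grip":0}]'
```

```text
time: 7.35
tool_pos: [0.4374, -0.249, 0.0145]
ee_rot: [3.142, 0.0, -0.063]
wrist_force: [1.1, 0.1, 0.0]
width: 0.0434
7.35 [ 0.43736422 -0.24899209  0.01445256] [ 3.14156197e+00  1.75975150e-04 -6.33413396e-02] [1.11881852 0.10876002 0.04595694] [ 0.02446913 -0.14359944 -0.01824304] 0.043364451487431926
time: 7.6
tool_pos: [0.4334, -0.2487, 0.0144]
ee_rot: [-3.142, 0.0, -0.063]
wrist_force: [1.0, -0.2, 0.8]
width: 0.0435
```

Run:
```python
from h import *
s=snap('side','s_g')
o=get_obs();print(o['time'],o['tool_pos'],o['ee_rot'],o['wrist_force'],o['wrist_torque'],o['width'])
c=s['frame'][:,:,::-1]
x0,y0=340,195
c=cv2.resize(c[y0:y0+50,x0:x0+60],None,fx=12,fy=12,interpolation=cv2.INTER_CUBIC);
cv2.imwrite('pics/s_gz.png',c)
```

```text
7.65 [ 0.43321632 -0.24870335  0.01444497] [ 3.14157169e+00  3.28512863e-04 -6.33757426e-02] [ 1.16145234  0.2346456  -0.11194968] [ 0.07072744 -0.02402916 -0.00266989] 0.043594823679129355
```

View pics/s_gz.png

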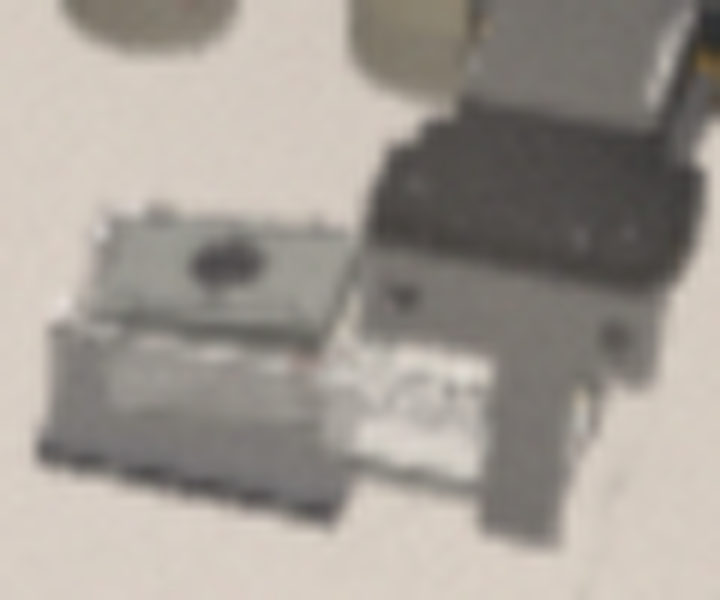

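```bash
python3 -m crank '[{"tx":-0.2,"ty":0,"tz":0,"twist":0,"grip":0},{"tx":-0.15,"ty":0,"tz":0,"twist":0,"grip":0},{"tx":-0.15,"ty":0,"tz":0,"twist":0,"grip":0},{"tx":-0.15,"ty":0,"tz":0,"twist":0,"grip":0},{"tx":-0.15,"ty":0,"tz":0,"twist":0,"grip":0},{"tx":-0.15,"ty":0,"tz":0,"twist":0,"grip":0}]';python3 - <<'E'
from h import *
s=snap('side','s_h')
o=get_obs();print(o['time'],o['tool_pos'],o['ee_rot'],o['wrist_force'],o['wrist_torque'],o['width'])
c=s['frame'][:,:,::-1]
x0,y0=340,195
c=cv2.resize(c[y0:y0+50,x0:x0+60],None,fx=12,fy=12,interpolation=cv2.INTER_CUBIC);
cv2.imwrite('pics/s_hz.png',c)
E
```

```text
time: 8.4
tool_pos: [0.4238, -0.2481, 0.0144]
ee_rot: [-3.142, 0.001, -0.063]
wrist_force: [-0.1, 0.3, -0.3]
width: 0.0437
8.45 [ 0.42362834 -0.24808826  0.01443358] [ 3.14156594e+00  6.57191413e-04 -6.33448335e-02] [-0.54787484 -0.72031917 -0.12830838] [ 0.06264224  0.04573958 -0.00814728] 0.043604518267612795
```

View pics/s_hz.png

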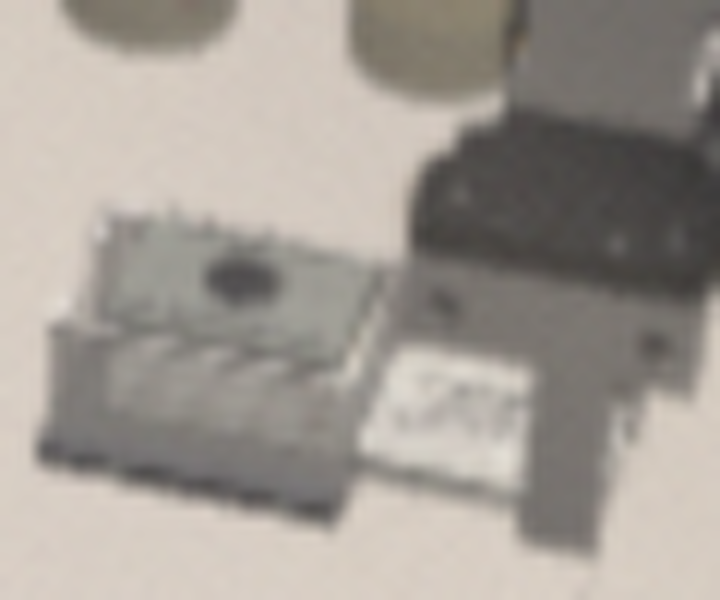

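```bash
python3 -m crank '[{"tx":-1,"ty":0,"tz":0,"twist":0,"grip":0},{"tx":-2,"ty":0,"tz":0,"twist":0,"grip":0},{"tx":-1,"ty":0,"tz":-2,"twist":0,"grip":0},{"tx":0,"ty":0,"tz":-3,"twist":0,"grip":0},{"tx":0,"ty":0,"tz":-1,"twist":0,"grip":0},{"tx":0,"ty":0,"tz":0,"twist":0,"grip":0},{"tx":0,"ty":0,"tz":0,"twist":0,"grip":0}]';python3 - <<'E'
from h import *
s=snap('side','s_i')
o=get_obs();print(o['time'],o['tool_pos'],o['ee_rot'],o['wrist_force'],o['wrist_torque'],o['width'])
t=snap('top','t_i')
import pickle; pickle.dump((s,t,o),open('i.pkl','wb'))
def z(im,x0,y0,w,h,f,n):
    c=cv2.resize(im[y0:y0+h,x0:x0+w,::-1],None,fx=f,fy=f,interpolation=cv2.INTER_CUBIC)
    for i in range(0,w,5): cv2.putText(c,str(x0+i),(int((i+.5)*f)-8,10),0,.35,(0,0,255),1); cv2.line(c,(int((i+.5)*f),12),(int((i+.5)*f),18),(0,0,255),1)
    for i in range(0,h,5): cv2.putText(c,str(y0+i),(0,int((i+.5)*f)+4),0,.35,(0,0,255),1); cv2.line(c,(24,int((i+.5)*f)),(30,int((i+.5)*f)),(0,0,255),1)
    cv2.imwrite('pics/'+n+'.png',c)
z(s['frame'],335,180,65,60,12,'s_iz'); z(t['frame'],330,245,60,60,10,'t_iz')
E
```

```text
time: 9.32
tool_pos: [0.3834, -0.245, 0.0732]
ee_rot: [-3.14, 0.002, -0.063]
wrist_force: [0.7, -0.5, -0.7]
width: 0.0431
9.375 [ 0.38344001 -0.24499447  0.07307732] [-3.14014072e+00  2.20130498e-03 -6.31778530e-02] [-1.07545722 -0.01869253 -0.5299317 ] [ 0.03262618  0.00864241 -0.0183874 ] 0.0437529333241381
```

View pics/s_iz.png

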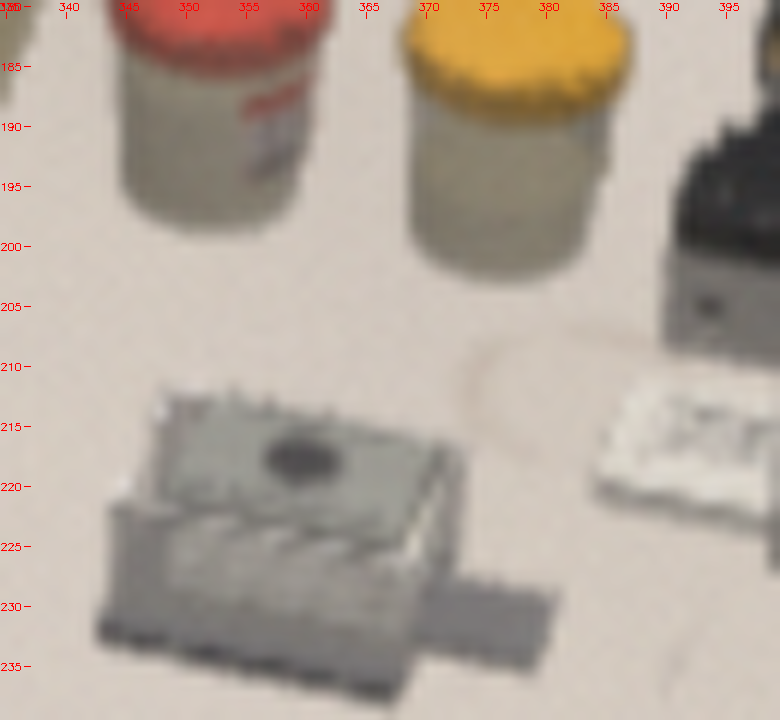

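View pics/t_iz.png

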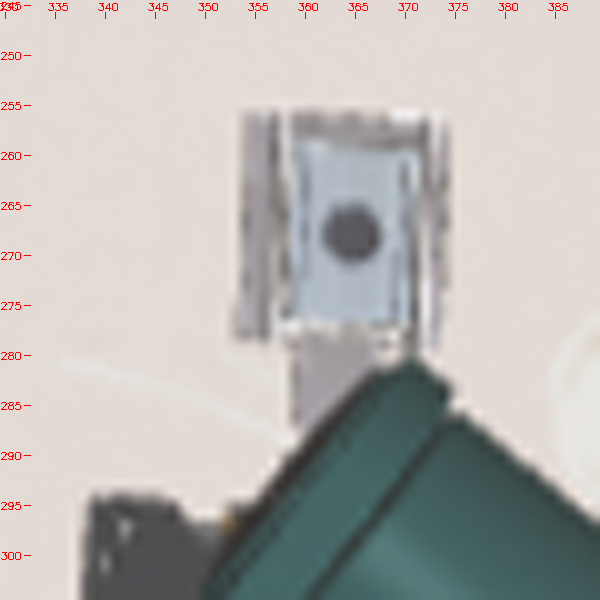

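Run:
```python
from edges import *
s,t,o=pickle.load(open('i.pkl','rb'))
q=lambda x,y:np.array([x/12+335-.5,y/12+180-.5])
p=np.array([.3834,-.2450,.0732]);psi=-.063
X=np.array([np.cos(psi),np.sin(psi),0]);Y=np.array([np.sin(psi),-np.cos(psi),0])
for a in [(632,378),(598,482)]:
    w=atz(s,q(*a),.0772)-p; print(w@X*1e3,w@Y*1e3)
A=edge(s,q(632,378),q(598,482)); print(A,[((atz(s,x,.0772)-p)@X*1e3,(atz(s,x,.0772)-p)@Y*1e3) for x in A[:2]])
A=edge(s,q(598,485),q(770,522)); print(A[2:],[((atz(s,x,.0772)-p)@X*1e3,(atz(s,x,.0772)-p)@Y*1e3) for x in A[:2]]);print(yaw(s,q(598,485),q(770,522),.0772))
# weight after
a=atz(s,q(302,461),.0465);print('weight S',a); b=atz(t,np.array([351/10+330-.5,233/10+245-.5]),.0465);print('weight T',b)
```

```text
51.929779687676685 19.5333542129531
50.94297876892623 -23.533242541348113
(array([387.43489308, 211.10211928]), array([384.19434446, 219.6137507 ]), np.float32(0.10723132), 13) [(np.float64(51.08494447279216), np.float64(19.294487418228933)), (np.float64(51.37080289886091), np.float64(-23.418145064666064))]
(np.float32(0.10367726), 21) [(np.float64(50.93410820670873), np.float64(-21.95475281571358)), (np.float64(9.48238863933042), np.float64(-22.86280273919435))]
(np.float64(-4.86), array([ 435.6, -226.3]), array([ 394.3, -222.8]), np.float64(41.5), 0.1, 21)
weight S [ 0.51096538 -0.25429907  0.0465    ]
weight T [ 0.51376518 -0.252966    0.0465    ]
```

```bash
python3 -m crank '[{"tx":0.1,"ty":-2.8,"tz":0,"twist":0,"grip":0},{"tx":0.1,"ty":-5,"tz":0,"twist":0,"grip":0},{"tx":0.1,"ty":-5,"tz":0,"twist":0,"grip":0},{"tx":0.1,"ty":-5,"tz":0,"twist":0,"grip":0},{"tx":0.1,"ty":-5,"tz":0,"twist":0,"grip":0},{"tx":0.1,"ty":-5,"tz":0,"twist":0,"grip":0},{"tx":0.1,"ty":-5,"tz":0,"twist":0,"grip":0},{"tx":0.1,"ty":-5,"tz":0,"twist":0,"grip":0},{"tx":0.1,"ty":-5.2,"tz":0,"twist":0,"grip":0},{"tx":0,"ty":0,"tz":0,"twist":-8.5,"grip":0},{"tx":0,"ty":0,"tz":0,"twist":-8.5,"grip":0},{"tx":0,"ty":0,"tz":0,"twist":0,"grip":0}]'
python3 -m crank '[{"tx":0,"ty":0,"tz":0,"twist":0,"grip":0},{"tx":0,"ty":0,"tz":0,"twist":0,"grip":0}]'
```

```text
time: 10.92
tool_pos: [0.4198, 0.1831, 0.0735]
ee_rot: [3.141, 0.002, 0.232]
wrist_force: [0.7, -0.4, 0.2]
width: 0.0439
time: 11.18
tool_pos: [0.4203, 0.1827, 0.0743]
ee_rot: [3.141, 0.0, 0.232]
wrist_force: [-0.4, 0.1, -0.4]
width: 0.0433
```

```bash
python3 -m crank '[{"tx":0,"ty":0,"tz":2,"twist":0,"grip":0},{"tx":0,"ty":0,"tz":2,"twist":0,"grip":0},{"tx":0,"ty":0,"tz":0,"twist":0,"grip":0},{"tx":0,"ty":0,"tz":0,"twist":0,"grip":0}]';cat >> h.py <<'E'
def z(im,x0,y0,w,h,f,n):
    c=cv2.resize(im[y0:y0+h,x0:x0+w,::-1],None,fx=f,fy=f,interpolation=cv2.INTER_CUBIC)
    for i in range(0,w,5): cv2.putText(c,str(x0+i),(int((i+.5)*f)-8,10),0,.35,(0,0,255),1); cv2.line(c,(int((i+.5)*f),12),(int((i+.5)*f),18),(0,0,255),1)
    for i in range(0,h,5): cv2.putText(c,str(y0+i),(0,int((i+.5)*f)+4),0,.35,(0,0,255),1); cv2.line(c,(24,int((i+.5)*f)),(30,int((i+.5)*f)),(0,0,255),1)
    cv2.imwrite('pics/'+n+'.png',c)
E
python3 - <<'E'
from h import *
s=snap('side','s_j')
o=get_obs();print(o['time'],o['tool_pos'],o['ee_rot'],o['wrist_force'],o['wrist_torque'],o['width'])
t=snap('top','t_j')
import pickle; pickle.dump((s,t,o),open('j.pkl','wb'))
z(s['frame'],285,310,80,65,10,'s_jz'); z(t['frame'],200,240,60,60,10,'t_jz')
E
```

```text
time: 11.68
tool_pos: [0.4209, 0.183, 0.0352]
ee_rot: [3.142, -0.001, 0.233]
wrist_force: [-0.9, 0.2, 0.5]
width: 0.0436
11.725 [0.42115776 0.18309958 0.03547704] [-3.14155814e+00 -1.82785807e-03  2.32945303e-01] [ 0.02034606 -0.6094603   0.40326118] [0.04748153 0.013148   0.02304715] 0.04336505588052267
```

View pics/s_jz.png

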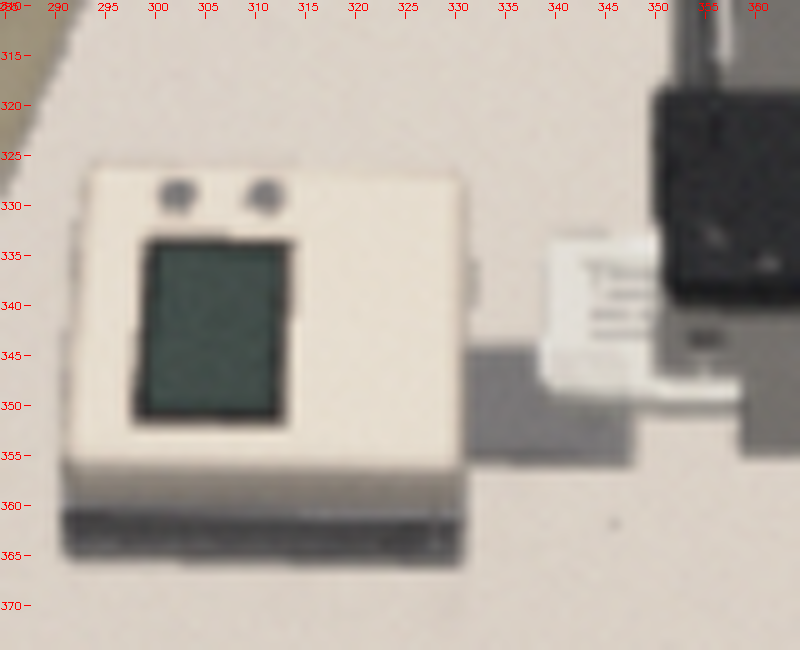

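View pics/t_jz.png

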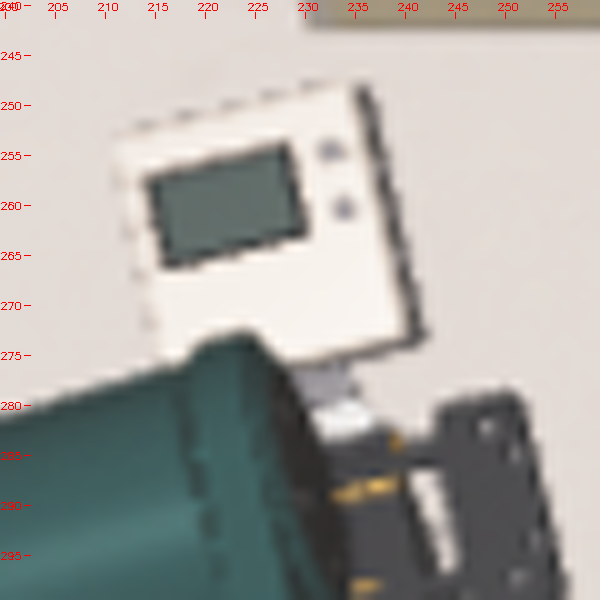

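Run:
```python
from edges import *
s,t,o=pickle.load(open('j.pkl','rb'))
q=lambda x,y:np.array([x/10+285-.5,y/10+310-.5])
a=np.radians(13.4);u=np.array([np.cos(a),np.sin(a)]);v=np.array([-np.sin(a),np.cos(a)])
p=np.array([.4209,.1830]);print('tcp',p@u*1e3,p@v*1e3)
def L(x,zz): w=atz(s,x,zz)[:2]; return np.round([w@u*1e3,w@v*1e3],1)
for nm,A,B,zz in [('cart lead',(548,235),(540,385),.0392),('cart -y',(552,233),(600,233),.0392),('cart+y top',(555,385),(730,382),.0392),('cart+y bot',(555,395),(735,413),.0307),
  ('tong -y',(468,344),(535,345),.01),('tong +y',(468,463),(630,465),.01),('tongend',(632,410),(633,460),.01),
  ('front',(462,180),(462,460),.042),('+y',(70,463),(460,467),.042)]:
    e=edge(s,q(*A),q(*B),w=1.5); print(nm,L(e[0],zz),L(e[1],zz),round(float(e[2]),2))
# verify tongue visible zoom
z(s['frame'],325,325,40,40,18,'s_jzz')
```

```text
tcp 451.8512334777658 80.47529313162875
cart lead [500.6  58.6] [505.4 100.2] 0.24
cart -y [501.5  60.2] [490.6  59.4] 0.02
cart+y top [500.9 104.3] [462.7  95.9] 0.29
cart+y bot [501.  96.] [460.7  97.6] 0.03
tong -y [520.2  67.9] [504.7  66.9] 0.02
tong +y [520.1 101. ] [483.5 101.1] 0.03
tongend [482.   84.7] [482.1  98.4] 0.08
front [523.6  45.2] [522.2 122.8] 0.03
+y [607.5 125.6] [522.5 125.5] 0.04
```

View pics/s_jzz.png

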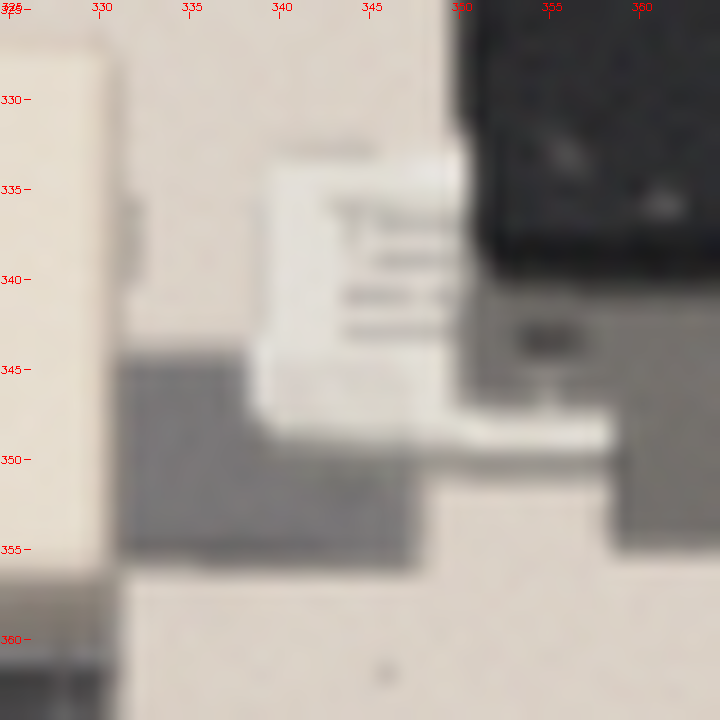

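Run:
```python
from edges import *
s,t,o=pickle.load(open('j.pkl','rb')); T0,S0=pickle.load(open('s0.pkl','rb'))
q=lambda x,y:np.array([x/18+325-.5,y/18+325-.5])
a=np.radians(13.4);u=np.array([np.cos(a),np.sin(a)]);v=np.array([-np.sin(a),np.cos(a)])
def L(c,x,zz): w=atz(c,x,zz)[:2]; return np.round([w@u*1e3,w@v*1e3],1)
print('cart+y top',L(s,q(500,449),.0392),L(s,q(600,450),.0392),'bot',L(s,q(500,481),.0307),L(s,q(600,484),.0307))
print('tong+y top',L(s,q(200,548),.01),L(s,q(400,548),.01),'bot z=0',L(s,q(200,574),.0),L(s,q(400,574),.0),'z=.006',L(s,q(400,574),.006))
z(t['frame'],222,268,30,30,20,'t_jzz'); z(T0['frame'],205,243,42,50,14,'t0rz')
```

```text
cart+y top [474.2 103.4] [461.9 103.3] bot [473.7 101.9] [461.4 102. ]
tong+y top [510.4  97.6] [485.2  97. ] bot z=0 [510.1  94.3] [484.7  93.6] z=.006 [485.  98.]
```

View pics/t_jzz.png

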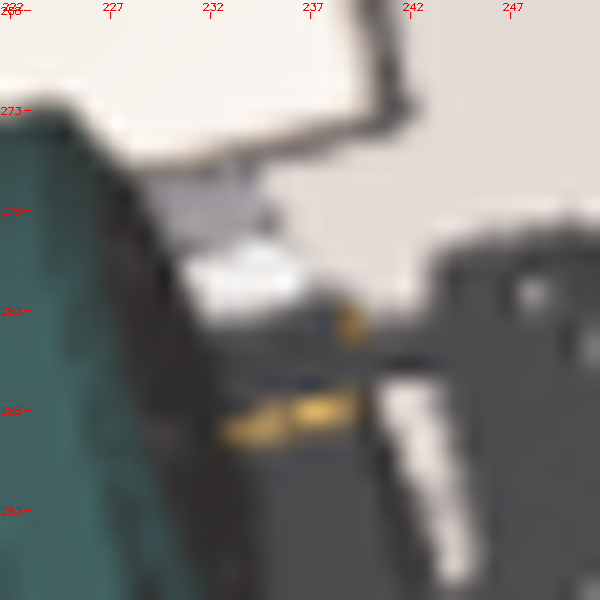

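View pics/t0rz.png

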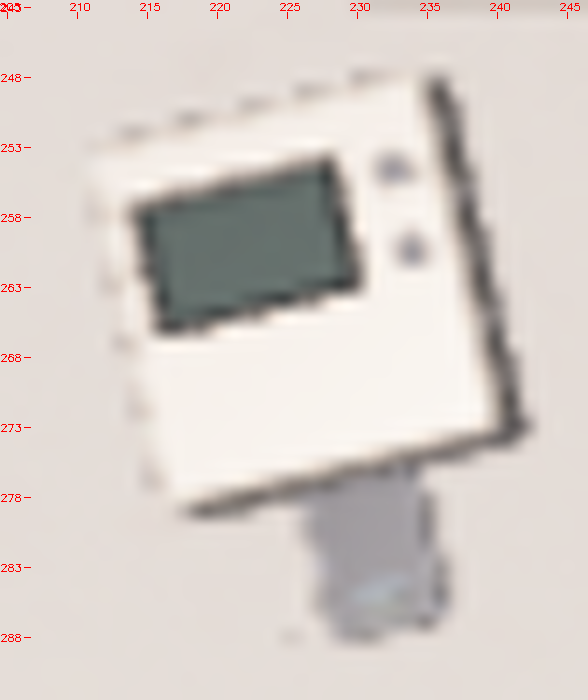

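```bash
python3 - <<'E'
from edges import *
s,t,o=pickle.load(open('j.pkl','rb')); T0,S0=pickle.load(open('s0.pkl','rb'))
q=lambda x,y:np.array([x/20+222-.5,y/20+268-.5])
r=lambda x,y:np.array([x/14+205-.5,y/14+243-.5])
a=np.radians(13.4);u=np.array([np.cos(a),np.sin(a)]);v=np.array([-np.sin(a),np.cos(a)])
def L(c,x,zz): w=atz(c,x,zz)[:2]; return np.round([w@u*1e3,w@v*1e3],1)
print('T cart corner',L(t,q(290,238),.0392),L(t,q(308,275),.0392))
print('T tongue -y',L(t,q(260,185),.01),L(t,q(273,212),.01))
def E(n,A,B,zz,w=1.2):
    e=edge(T0,r(*A),r(*B),w=w); print(n,L(T0,e[0],zz),L(T0,e[1],zz),round(float(e[2]),2))
E('top -y',(425,90),(492,420),.042); E('bot -y',(445,85),(522,425),0); E('top+y',(95,160),(165,495),.042); E('tong -y',(420,480),(440,590),.01); E('tong +y',(305,510),(325,600),.01)
E('front top',(180,505),(500,430),.042);E('front bot',(195,517),(515,437),0);E('back top',(95,148),(420,75),.042)
print('base -y bottom corner T', L(T0,r(522,430),0))
# screens both
for nm,c,pts in (('S',S0,[(291-5.5+0,0)]),): pass
f=lambda x,y:np.array([x/11+286-.5,y/11+320-.5])
print('S buttons',L(S0,f(186,106),.042),L(S0,f(281,107),.042),'T',L(T0,r(393,168),.042),L(T0,r(411,250),.042))
E
python3 - <<'E'
E
```

```text
T cart corner [506.9  59.4] [500.2  57.9]
T tongue -y [519.9  67.3] [514.8  66.2]
top -y [607.2  39.7] [526.1  40.3] 0.05
bot -y [614.3  40.6] [527.9  40.4] 0.1
top+y [609.7 119.7] [527.4 121.9] 0.33
tong -y [519.6  65.4] [492.4  66.3] 0.09
tong +y [519.3  97.3] [496.9  96.3] 0.21
front top [524.5 118.8] [523.7  40.8] 0.1
front bot [522.4 124.2] [530.9  44.8] 0.42
back top [610.8 120.5] [610.6  40.9] 0.09
base -y bottom corner T [526.8  42.1]
S buttons [587.3  51.6] [567.5  51.3] T [590.7  52. ] [570.4  52.1]
```

```bash
python3 -m crank '[{"tx":0,"ty":-0.08,"tz":0.6,"twist":0,"grip":0},{"tx":0,"ty":0,"tz":0.6,"twist":0,"grip":0},{"tx":0,"ty":0,"tz":0.4,"twist":0,"grip":0},{"tx":0,"ty":0,"tz":0.25,"twist":0,"grip":0},{"tx":0,"ty":0,"tz":0.1,"twist":0,"grip":0},{"tx":0,"ty":0,"tz":0,"twist":0,"grip":0},{"tx":0,"ty":0,"tz":0,"twist":0,"grip":0}]'
python3 - <<'E'
from h import *
s=snap('side','s_k')
o=get_obs();print(o['time'],o['tool_pos'],o['ee_rot'],o['wrist_force'],o['wrist_torque'],o['width'])
t=snap('top','t_k')
import pickle; pickle.dump((s,t,o),open('k.pkl','wb'))
z(s['frame'],320,320,45,45,16,'s_kz'); z(t['frame'],215,260,40,40,15,'t_kz')
E
```

```text
time: 12.65
tool_pos: [0.4203, 0.1837, 0.0152]
ee_rot: [3.142, -0.0, 0.233]
wrist_force: [-0.5, -1.4, 0.5]
width: 0.0438
12.7 [0.42033523 0.18377208 0.01515665] [ 3.14151862e+00 -3.44681775e-04  2.33378249e-01] [-1.03529919 -0.644038    0.94737509] [-0.01956894  0.19385878  0.00261683] 0.04371728374246778
```

View pics/s_kz.png

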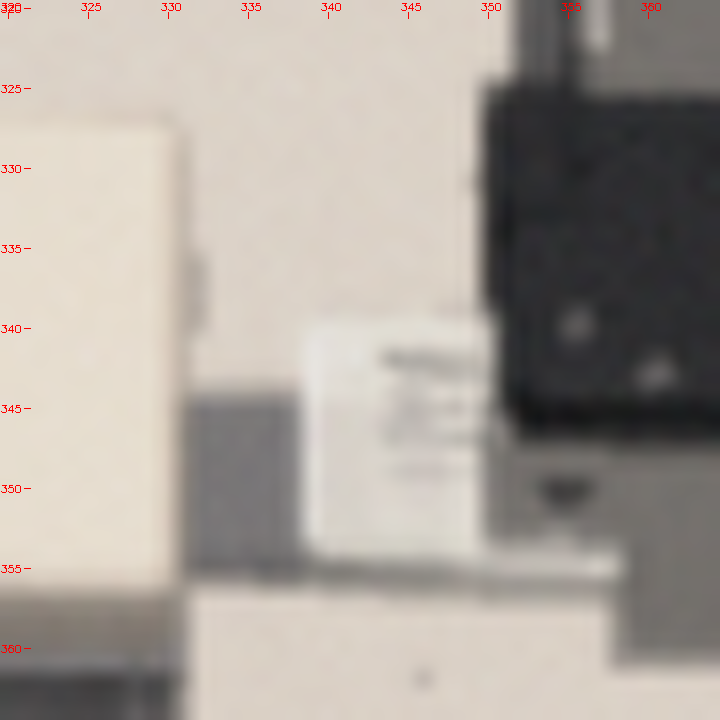

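View pics/t_kz.png

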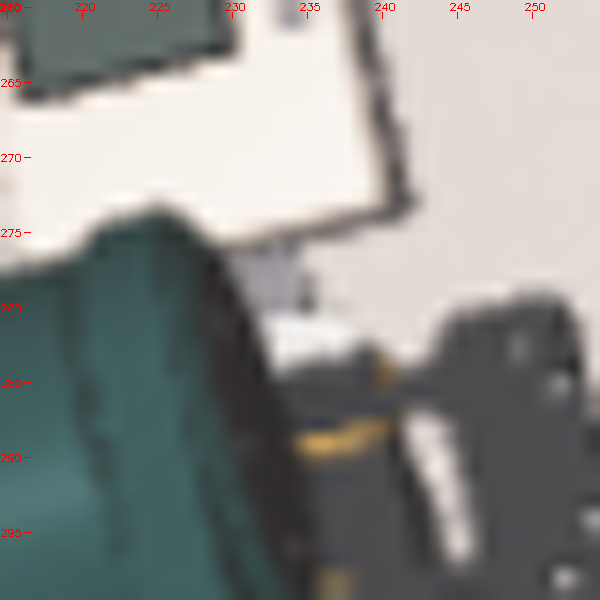

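Run:
```python
from edges import *
s,t,o=pickle.load(open('k.pkl','rb'))
q=lambda x,y:np.array([x/16+320-.5,y/16+320-.5])
a=np.radians(13.4);u=np.array([np.cos(a),np.sin(a)]);v=np.array([-np.sin(a),np.cos(a)])
def L(c,x,zz): w=atz(c,x,zz)[:2]; return np.round([w@u*1e3,w@v*1e3],1)
p=np.array([.4203,.1837]);print('tcp',p@u*1e3,p@v*1e3)
for nm,A,B,zz,w in [('cart-y',(312,320),(480,318),.0192,1.2),('cart+y',(320,555),(470,552),.0192,.8),('lead',(303,330),(303,550),.0192,1),('tong-y',(195,393),(295,393),.01,1.2),('tong+y',(195,575),(295,577),.01,.8),('tb',(195,590),(295,585),.006,.8)]:
    e=edge(s,q(*A),q(*B),w=w); print(nm,L(s,e[0],zz),L(s,e[1],zz),round(float(e[2]),2),e[0],e[1])
z(s['frame'],328,335,32,26,24,'s_kzz')
```

```text
tcp 451.4297914832861 81.29528498847182
cart-y [502.6  61.2] [478.3  60.3] 0.1 [338.99994939 339.49539017] [349.50005253 339.37978479]
cart+y [501.9 102.6] [480.8 101.6] 0.0 [339.50399772 354.38742894] [348.87899855 354.19996805]
lead [504.1  63. ] [504.5 101.3] 0.01 [338.36547891 340.12481504] [338.33009582 353.87472325]
tong-y [519.3  67.8] [504.8  67. ] 0.05 [331.68911396 344.13350184] [337.93588604 343.99149816]
tong+y [519.3  99.8] [505.1 100.1] 0.02 [331.67891862 355.65335876] [337.9240186  355.90162568]
tb [519.2  98.1] [505.  98.] 0.02 [331.69209376 356.1093561 ] [337.93482287 356.21731118]
```

View pics/s_kzz.png

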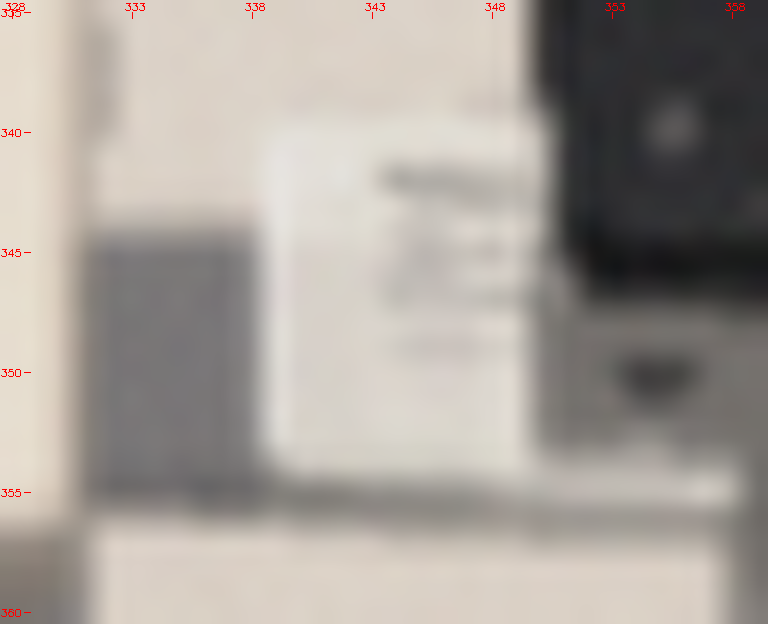

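```bash
python3 -m crank '[{"tx":0.3,"ty":-0.04,"tz":0.03,"twist":0,"grip":0},{"tx":0.4,"ty":0,"tz":0,"twist":0,"grip":0},{"tx":0.4,"ty":0,"tz":0,"twist":0,"grip":0},{"tx":0.3,"ty":0,"tz":0,"twist":0,"grip":0},{"tx":0,"ty":0,"tz":0,"twist":0,"grip":0}]'
python3 -c "
from h import *
o=get_obs();print(o['time'],o['tool_pos'],o['ee_rot'],o['wrist_force'],o['wrist_torque'],o['width'])"
```

```text
time: 13.38
tool_pos: [0.4344, 0.1875, 0.0148]
ee_rot: [3.142, -0.001, 0.233]
wrist_force: [0.5, 0.1, 0.8]
width: 0.0435
13.375 [0.43439225 0.18749456 0.01478284] [ 3.14151575e+00 -1.02028907e-03  2.33286665e-01] [0.4554015  0.13719408 0.84958309] [ 0.00334777 -0.11405393  0.02856962] 0.04349644611823581
```

```bash
python3 -m crank '[{"tx":0.25,"ty":0,"tz":0,"twist":0,"grip":0},{"tx":0.25,"ty":0,"tz":0,"twist":0,"grip":0},{"tx":0,"ty":0,"tz":0,"twist":0,"grip":0}]'
python3 -c "
from h import *
o=get_obs();print(o['time'],o['tool_pos'],o['ee_rot'],o['wrist_force'],o['wrist_torque'],o['width'])"
```

```text
time: 13.75
tool_pos: [0.4389, 0.1886, 0.0147]
ee_rot: [3.142, -0.001, 0.233]
wrist_force: [0.7, -0.5, 0.7]
width: 0.0438
13.75 [0.43892836 0.18859259 0.01472828] [ 3.14152546e+00 -5.20886314e-04  2.33384042e-01] [ 0.66011333 -0.47562174  0.69387276] [-0.0254103  -0.02959067  0.02387013] 0.04384967243838873
```

```bash
python3 -m crank '[{"tx":0.25,"ty":0,"tz":0,"twist":0,"grip":0},{"tx":0.25,"ty":0,"tz":0,"twist":0,"grip":0},{"tx":0.2,"ty":0,"tz":0,"twist":0,"grip":0},{"tx":0,"ty":0,"tz":0,"twist":0,"grip":0}]'
python3 - <<'E'
from h import *
o=get_obs();print(o['time'],o['tool_pos'],o['ee_rot'],o['wrist_force'],o['wrist_torque'],o['width'])
s=snap('side','s_l'); z(s['frame'],320,320,45,45,16,'s_lz')
E
```

```text
time: 14.25
tool_pos: [0.4458, 0.1902, 0.0147]
ee_rot: [3.142, -0.001, 0.233]
wrist_force: [-0.3, -0.2, 1.7]
width: 0.0438
14.25 [0.4457684  0.19019752 0.01471759] [ 3.14154884e+00 -5.22528313e-04  2.33265424e-01] [-0.27605121 -0.21873544  1.6757119 ] [0.02204158 0.04066934 0.01728918] 0.04381775825080591
```

View pics/s_lz.png

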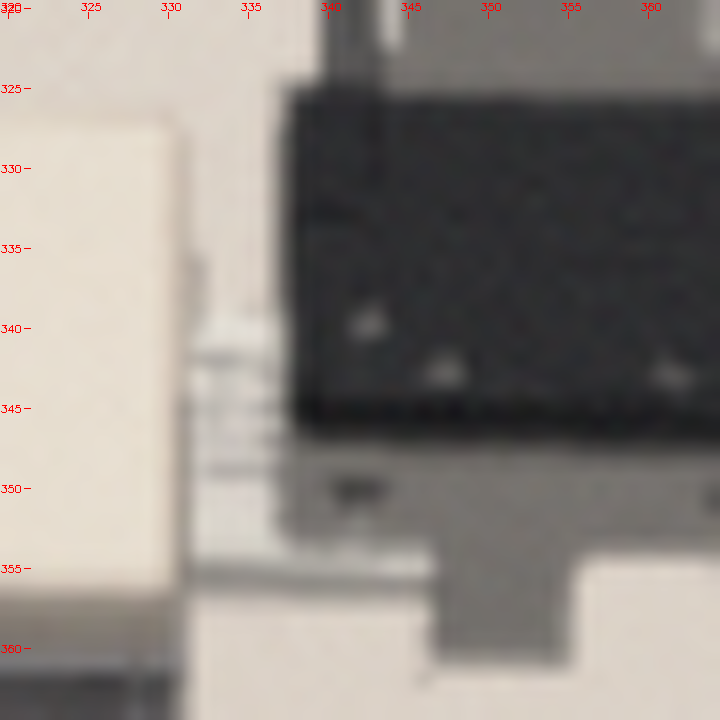

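Run:
```python
from h import *
import pickle
s,t,o=pickle.load(open('k.pkl','rb'))
p=np.array([.4458,.1902]);a=.2333;X=np.array([np.cos(a),np.sin(a)]);Y=np.array([-np.sin(a),np.cos(a)])
for dx,dy in((0,.0345),(.03,.0345),(.03,.022)):
    for zz in(.0037,.02,.03,.042,.05,.06): w=p+X*dx+Y*dy; print(dx,dy,zz,proj(s,[*w,zz])[0])
```

```text
0 0.0345 0.0037 [350.10314456 363.84512301]
0 0.0345 0.02 [350.43711494 359.46596558]
0 0.0345 0.03 [350.64530071 356.73650065]
0 0.0345 0.042 [350.89851078 353.41710002]
0 0.0345 0.05 [351.06940873 351.17697823]
0 0.0345 0.06 [351.28542813 348.34566806]
0.03 0.0345 0.0037 [336.73049486 363.56013325]
0.03 0.0345 0.02 [336.93269773 359.17980543]
0.03 0.0345 0.03 [337.05874217 356.44962762]
0.03 0.0345 0.042 [337.21204421 353.12937725]
0.03 0.0345 0.05 [337.31551042 350.8886927 ]
0.03 0.0345 0.06 [337.44629291 348.0566836 ]
0.03 0.022 0.0037 [336.70030889 358.89202483]
0.03 0.022 0.02 [336.90041817 354.50581581]
0.03 0.022 0.03 [337.02514018 351.77235289]
0.03 0.022 0.042 [337.17681583 348.44850107]
0.03 0.022 0.05 [337.27917322 346.2056302 ]
0.03 0.022 0.06 [337.40854129 343.37113921]
```

```bash
python3 -m crank '[{"tx":0.3,"ty":0,"tz":0,"twist":0,"grip":0},{"tx":0.3,"ty":0,"tz":0,"twist":0,"grip":0},{"tx":0.3,"ty":0,"tz":0,"twist":0,"grip":0},{"tx":0,"ty":0,"tz":0,"twist":0,"grip":0}]'
python3 -c "
from h import *
o=get_obs();print(o['time'],o['tool_pos'],o['ee_rot'],o['wrist_force'],o['wrist_torque'],o['width'])"
```

```text
time: 14.8
tool_pos: [0.4547, 0.1923, 0.0147]
ee_rot: [3.141, -0.001, 0.233]
wrist_force: [0.3, -0.4, 0.9]
width: 0.043
14.8 [0.45470267 0.19231272 0.01473034] [ 3.14148069e+00 -7.85451973e-04  2.33327994e-01] [ 0.31674051 -0.35274764  0.88562391] [-0.03991544 -0.00658221 -0.00356945] 0.04304118233358179
```

```bash
python3 -m crank '[{"tx":0.2,"ty":0,"tz":0,"twist":0,"grip":0},{"tx":0.2,"ty":0,"tz":0,"twist":0,"grip":0},{"tx":0,"ty":0,"tz":0,"twist":0,"grip":0}]'
python3 -m crank '[{"tx":0.2,"ty":0,"tz":0,"twist":0,"grip":0},{"tx":0,"ty":0,"tz":0,"twist":0,"grip":0}]'
python3 -c "
from h import *
o=get_obs();print(o['time'],o['tool_pos'],o['ee_rot'],o['wrist_force'],o['wrist_torque'],o['width'])"
```

```text
time: 15.18
tool_pos: [0.4583, 0.1932, 0.0147]
ee_rot: [3.142, -0.0, 0.233]
wrist_force: [-0.5, -0.2, 1.3]
width: 0.0434
time: 15.42
tool_pos: [0.4602, 0.1936, 0.0147]
ee_rot: [3.141, -0.0, 0.233]
wrist_force: [-0.1, 0.4, 0.7]
width: 0.0434
15.425 [0.46021986 0.19361787 0.01469116] [ 3.14149051e+00 -3.19942163e-04  2.33332295e-01] [-0.11782677  0.38056094  0.74340425] [0.04198466 0.10123213 0.0753545 ] 0.04342027213356938
```

```bash
for i in 1; do python3 -m crank '[{"tx":0.2,"ty":0,"tz":0,"twist":0,"grip":0},{"tx":0,"ty":0,"tz":0,"twist":0,"grip":0}]'; done
python3 -m crank '[{"tx":0.2,"ty":0,"tz":0,"twist":0,"grip":0},{"tx":0,"ty":0,"tz":0,"twist":0,"grip":0}]'
python3 -m crank '[{"tx":0.1,"ty":0,"tz":0,"twist":0,"grip":0},{"tx":0,"ty":0,"tz":0,"twist":0,"grip":0}]'
```

```text
time: 15.68
tool_pos: [0.4622, 0.1941, 0.0147]
ee_rot: [3.142, -0.0, 0.233]
wrist_force: [-0.1, -0.1, 1.5]
width: 0.0434
time: 15.92
tool_pos: [0.4639, 0.1945, 0.0146]
ee_rot: [3.142, 0.0, 0.233]
wrist_force: [-1.6, -0.5, 1.0]
width: 0.0437
time: 16.18
tool_pos: [0.464, 0.1945, 0.0144]
ee_rot: [3.141, 0.002, 0.233]
wrist_force: [-3.4, -0.8, 2.2]
width: 0.0438
```

```bash
python3 -m crank '[{"tx":0.1,"ty":0,"tz":0,"twist":0,"grip":0},{"tx":0,"ty":0,"tz":0,"twist":0,"grip":0}]'
python3 -m crank '[{"tx":0.1,"ty":0,"tz":0,"twist":0,"grip":0},{"tx":0,"ty":0,"tz":0,"twist":0,"grip":0}]'
python3 -c "
from h import *
o=get_obs();print(o['time'],o['tool_pos'],o['ee_rot'],o['wrist_force'],o['wrist_torque'],o['width'])"
```

```text
time: 16.42
tool_pos: [0.4653, 0.1949, 0.0144]
ee_rot: [3.141, 0.001, 0.233]
wrist_force: [-4.3, -0.6, 2.6]
width: 0.0436
time: 16.68
tool_pos: [0.4665, 0.1952, 0.0144]
ee_rot: [3.141, 0.001, 0.233]
wrist_force: [-4.9, -0.8, 2.4]
width: 0.0439
16.675 [0.46651084 0.1951511  0.01443997] [3.14147371e+00 8.26668169e-04 2.33414947e-01] [-4.90335336 -0.7666415   2.37362011] [-0.19414205  0.85915051 -0.00332421] 0.04389454332179022
```

```bash
python3 -m crank '[{"tx":0.1,"ty":0,"tz":0,"twist":0,"grip":0},{"tx":0.1,"ty":0,"tz":0,"twist":0,"grip":0},{"tx":0,"ty":0,"tz":0,"twist":0,"grip":0}]'
python3 -m crank '[{"tx":0.1,"ty":0,"tz":0,"twist":0,"grip":0},{"tx":0,"ty":0,"tz":0,"twist":0,"grip":0}]'
python3 -m crank '[{"tx":0.1,"ty":0,"tz":0,"twist":0,"grip":0},{"tx":0,"ty":0,"tz":0,"twist":0,"grip":0}]'
python3 -c "
from h import *
o=get_obs();print(o['time'],o['tool_pos'],o['ee_rot'],o['wrist_force'],o['wrist_torque'],o['width'])"
```

```text
time: 17.05
tool_pos: [0.4681, 0.1955, 0.0144]
ee_rot: [3.141, 0.002, 0.233]
wrist_force: [-4.4, -2.0, 2.5]
width: 0.0437
time: 17.3
tool_pos: [0.4688, 0.1957, 0.0144]
ee_rot: [3.141, 0.002, 0.233]
wrist_force: [-6.8, -0.8, 4.3]
width: 0.0438
time: 17.55
tool_pos: [0.4695, 0.1958, 0.0144]
ee_rot: [3.141, 0.003, 0.233]
wrist_force: [-7.2, -2.3, 4.2]
width: 0.0433
17.55 [0.46950296 0.1958228  0.01443788] [3.14136661e+00 3.00268853e-03 2.33431943e-01] [-7.16740918 -2.30122933  4.19569252] [-0.31653771  1.32217504  0.01213573] 0.04333873832103294
```

```bash
python3 -m crank '[{"tx":0.1,"ty":0,"tz":-0.02,"twist":0,"grip":0},{"tx":0.05,"ty":0,"tz":0,"twist":0,"grip":0},{"tx":0,"ty":0,"tz":0,"twist":0,"grip":0}]'
python3 -m crank '[{"tx":0.1,"ty":0,"tz":0,"twist":0,"grip":0},{"tx":0,"ty":0,"tz":0,"twist":0,"grip":0}]'
python3 -c "
from h import *
o=get_obs();print(o['time'],o['tool_pos'],o['ee_rot'],o['wrist_force'],o['wrist_torque'],o['width'])"
```

```text
time: 17.92
tool_pos: [0.4706, 0.1961, 0.0144]
ee_rot: [3.141, 0.004, 0.233]
wrist_force: [-6.9, -2.1, 4.5]
width: 0.0438
time: 18.18
tool_pos: [0.4715, 0.1963, 0.0145]
ee_rot: [3.141, 0.004, 0.233]
wrist_force: [-7.0, -2.7, 4.7]
width: 0.0439
18.175 [0.47146152 0.19629912 0.01445004] [3.14131963 0.00411165 0.23347549] [-7.0402308  -2.69228058  4.72513385] [-0.31954811  1.43374277 -0.0506165 ] 0.04391471781886963
```

```bash
python3 -m crank '[{"tx":0.1,"ty":0,"tz":0,"twist":0,"grip":0},{"tx":0,"ty":0,"tz":0,"twist":0,"grip":0}]'
python3 -m crank '[{"tx":0.1,"ty":0,"tz":0,"twist":0,"grip":0},{"tx":0,"ty":0,"tz":0,"twist":0,"grip":0}]'
python3 - <<'E'
from h import *
o=get_obs();print(o['time'],o['tool_pos'],o['ee_rot'],o['wrist_force'],o['wrist_torque'],o['width'])
s=snap('side','s_m'); z(s['frame'],320,320,45,45,16,'s_mz')
E
```

```text
time: 18.42
tool_pos: [0.4721, 0.1964, 0.0144]
ee_rot: [3.141, 0.005, 0.233]
wrist_force: [-9.0, -1.9, 4.6]
width: 0.0432
time: 18.68
tool_pos: [0.4728, 0.1966, 0.0144]
ee_rot: [3.141, 0.006, 0.234]
wrist_force: [-9.9, -2.9, 6.1]
width: 0.0437
18.675 [0.47277142 0.19661317 0.01442162] [3.14130168 0.00570057 0.23350795] [-9.87451937 -2.90653701  6.11606322] [-0.44107539  1.68327973 -0.01116883] 0.043718188645200176
```

View pics/s_mz.png

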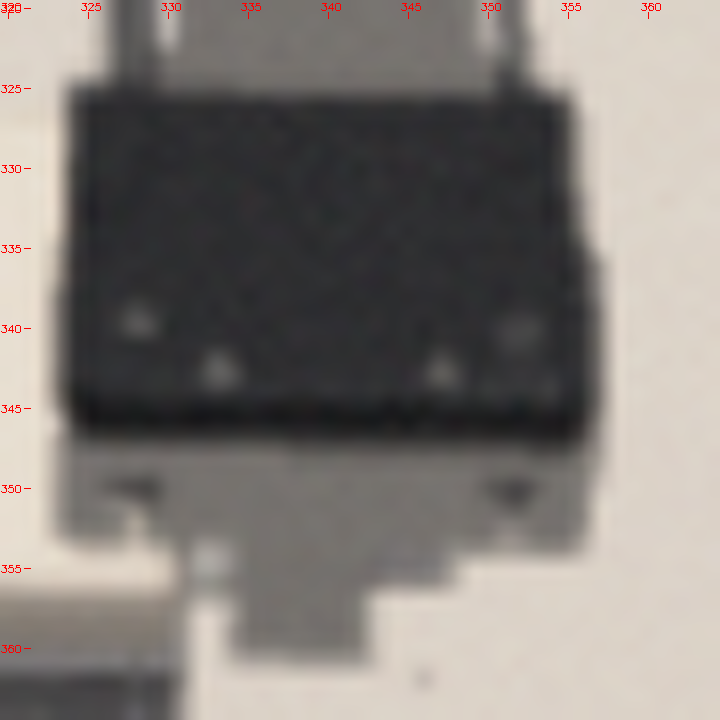

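```bash
python3 -m crank '[{"tx":0.1,"ty":0,"tz":-0.02,"twist":0,"grip":0},{"tx":0,"ty":0,"tz":0,"twist":0,"grip":0}]'
python3 -m crank '[{"tx":0.1,"ty":0,"tz":0,"twist":0,"grip":0},{"tx":0,"ty":0,"tz":0,"twist":0,"grip":0}]'
python3 -c "
from h import *
o=get_obs();print(o['time'],o['tool_pos'],o['ee_rot'],o['wrist_force'],o['wrist_torque'],o['width'])"
```

```text
time: 18.98
tool_pos: [0.4736, 0.1968, 0.0144]
ee_rot: [3.141, 0.006, 0.233]
wrist_force: [-8.8, -2.2, 5.6]
width: 0.0438
time: 19.23
tool_pos: [0.4736, 0.1968, 0.0144]
ee_rot: [3.141, 0.008, 0.234]
wrist_force: [-11.3, -4.0, 7.9]
width: 0.0435
19.225 [0.47356554 0.19679364 0.01440251] [3.14116044 0.00847404 0.2335576 ] [-11.30996161  -3.97120503   7.85570986] [-0.53338898  2.16445529  0.01361449] 0.043538704696102624
```

```bash
for i in 1; do python3 -m crank '[{"tx":-0.2,"ty":0,"tz":0,"twist":0,"grip":0},{"tx":-0.1,"ty":0,"tz":0,"twist":0,"grip":0},{"tx":0,"ty":0,"tz":0,"twist":0,"grip":0}]'; done
python3 -m crank '[{"tx":-0.1,"ty":0,"tz":0,"twist":0,"grip":0},{"tx":0,"ty":0,"tz":0,"twist":0,"grip":0}]'
python3 -m crank '[{"tx":-0.1,"ty":0,"tz":0,"twist":0,"grip":0},{"tx":0,"ty":0,"tz":0,"twist":0,"grip":0}]'
```

```text
time: 19.6
tool_pos: [0.4727, 0.1966, 0.0144]
ee_rot: [3.141, 0.003, 0.233]
wrist_force: [-6.4, -1.0, 2.6]
width: 0.0436
time: 19.85
tool_pos: [0.472, 0.1964, 0.0144]
ee_rot: [3.141, 0.003, 0.233]
wrist_force: [-6.4, -2.0, 2.3]
width: 0.0437
time: 20.1
tool_pos: [0.4714, 0.1962, 0.0145]
ee_rot: [3.141, 0.002, 0.233]
wrist_force: [-5.1, -0.7, 2.1]
width: 0.0439
```

```bash
python3 -m crank '[{"tx":-0.1,"ty":0,"tz":0,"twist":0,"grip":0},{"tx":0,"ty":0,"tz":0,"twist":0,"grip":0}]'
python3 -m crank '[{"tx":-0.05,"ty":0,"tz":0,"twist":0,"grip":0},{"tx":0,"ty":0,"tz":0,"twist":0,"grip":0}]'
python3 -c "
from h import *
o=get_obs();print(o['time'],o['tool_pos'],o['ee_rot'],o['wrist_force'],o['wrist_torque'],o['width'])"
```

```text
time: 20.35
tool_pos: [0.4712, 0.1962, 0.0146]
ee_rot: [3.141, -0.0, 0.233]
wrist_force: [-1.7, -1.2, -1.5]
width: 0.0434
time: 20.6
tool_pos: [0.4711, 0.1962, 0.0147]
ee_rot: [3.142, -0.001, 0.233]
wrist_force: [0.5, -0.0, -5.8]
width: 0.0435
20.6 [0.47114755 0.1962319  0.0146619 ] [ 3.14151505e+00 -1.04403461e-03  2.33342607e-01] [ 0.51836074 -0.00727197 -5.84197295] [ 0.01253176 -0.01911707  0.03133388] 0.043459030209687104
```

```bash
python3 -m crank '[{"tx":0,"ty":0,"tz":0.03,"twist":0,"grip":0},{"tx":0,"ty":0,"tz":0,"twist":0,"grip":0}]'
python3 -c "
from h import *
o=get_obs();print(o['time'],o['tool_pos'],o['ee_rot'],o['wrist_force'],o['wrist_torque'],o['width'])"
```

```text
time: 20.85
tool_pos: [0.4711, 0.1962, 0.0147]
ee_rot: [3.141, -0.001, 0.233]
wrist_force: [0.8, 1.2, -6.1]
width: 0.0436
20.85 [0.47112138 0.19621261 0.01467814] [ 3.14149574e+00 -9.66615799e-04  2.33356227e-01] [ 0.75910312  1.18111376 -6.14611054] [ 0.03920935 -0.19016505  0.06087732] 0.04362029799837695
```

```bash
python3 -m crank '[{"tx":0,"ty":0,"tz":0.05,"twist":0,"grip":0},{"tx":0,"ty":0,"tz":0,"twist":0,"grip":0},{"tx":0,"ty":0,"tz":0,"twist":0,"grip":0}]'
python3 -c "
from h import *
o=get_obs();print(o['time'],o['tool_pos'],o['ee_rot'],o['wrist_force'],o['wrist_torque'],o['width'])"
```

```text
time: 21.22
tool_pos: [0.4711, 0.1962, 0.0146]
ee_rot: [3.141, -0.001, 0.233]
wrist_force: [1.5, 0.3, -3.2]
width: 0.0434
21.225 [0.47111152 0.19622296 0.01458118] [ 3.14149202e+00 -1.04990041e-03  2.33346836e-01] [ 1.54245279  0.31808578 -3.24709651] [ 0.03488117 -0.12129256  0.02108977] 0.04339715583223114
```

```bash
python3 -m crank '[{"tx":0,"ty":0,"tz":0.05,"twist":0,"grip":0},{"tx":0,"ty":0,"tz":0,"twist":0,"grip":0}]'
python3 -m crank '[{"tx":0,"ty":0,"tz":0,"twist":0,"grip":0.47},{"tx":0,"ty":0,"tz":0,"twist":0,"grip":0.48},{"tx":0,"ty":0,"tz":0,"twist":0,"grip":0.5},{"tx":0,"ty":0,"tz":0,"twist":0,"grip":0.54},{"tx":0,"ty":0,"tz":0,"twist":0,"grip":0.6}]'
python3 - <<'E'
from h import *
o=get_obs();print(o['time'],o['tool_pos'],o['ee_rot'],o['wrist_force'],o['wrist_torque'],o['width'])
s=snap('side','s_n'); z(s['frame'],320,320,45,45,16,'s_nz')
E
```

```text
time: 21.48
tool_pos: [0.4712, 0.1962, 0.0145]
ee_rot: [3.141, -0.001, 0.233]
wrist_force: [0.3, -1.0, 0.5]
width: 0.0434
time: 22.1
tool_pos: [0.4707, 0.1961, 0.0137]
ee_rot: [3.142, 0.0, 0.233]
wrist_force: [-1.1, -0.4, -0.0]
width: 0.0557
22.1 [0.47068614 0.19614023 0.0137239 ] [3.14150938e+00 6.51968872e-05 2.33343024e-01] [-1.087522   -0.35703358 -0.02198709] [ 0.04150524  0.01750813 -0.01788095] 0.05574571955457708
```

View pics/s_nz.png

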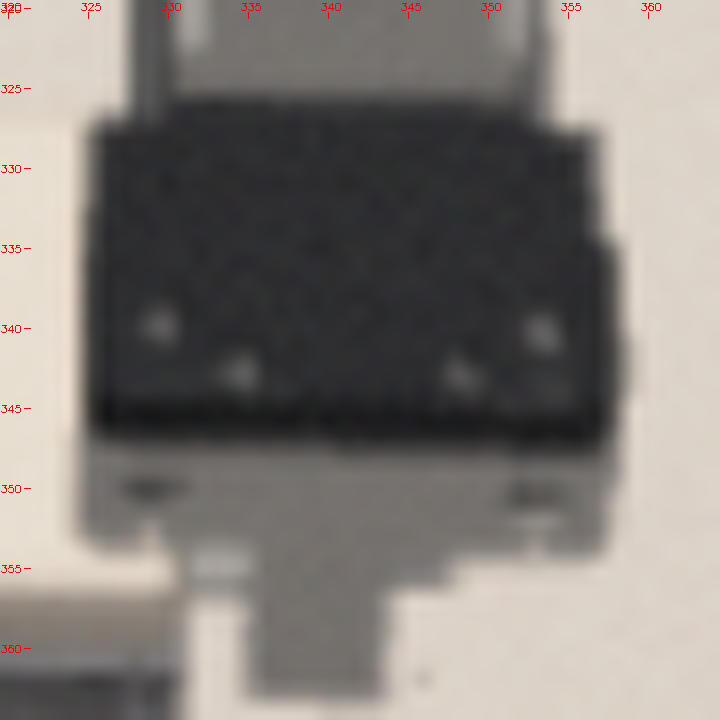

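```bash
python3 -m crank '[{"tx":0,"ty":0,"tz":-0.5,"twist":0,"grip":0.62},{"tx":0,"ty":0,"tz":-2,"twist":0,"grip":0.62},{"tx":0,"ty":0,"tz":-4,"twist":0,"grip":0.62},{"tx":0,"ty":0,"tz":-5,"twist":0,"grip":0.62},{"tx":-3,"ty":3,"tz":-4,"twist":0,"grip":0.62},{"tx":-4,"ty":5,"tz":0,"twist":0,"grip":0.62},{"tx":-2,"ty":5,"tz":0,"twist":0,"grip":0.62},{"tx":0,"ty":5,"tz":0,"twist":0,"grip":0.62},{"tx":0,"ty":3,"tz":0,"twist":0,"grip":0.62},{"tx":0,"ty":0,"tz":0,"twist":0,"grip":0.62}]'
python3 - <<'E'
from h import *
s=snap('side','s_o'); t=snap('top','t_o')
import pickle; pickle.dump((s,t),open('o.pkl','wb'))
z(s['frame'],286,315,68,55,11,'s_oz'); z(t['frame'],205,240,45,55,11,'t_oz');z(s['frame'],338,200,48,44,14,'s_od')
E
```

```text
time: 23.4
tool_pos: [0.4325, -0.0291, 0.1691]
ee_rot: [3.141, -0.0, 0.23]
wrist_force: [-0.5, 0.6, 0.4]
width: 0.0583
```

View pics/s_oz.png

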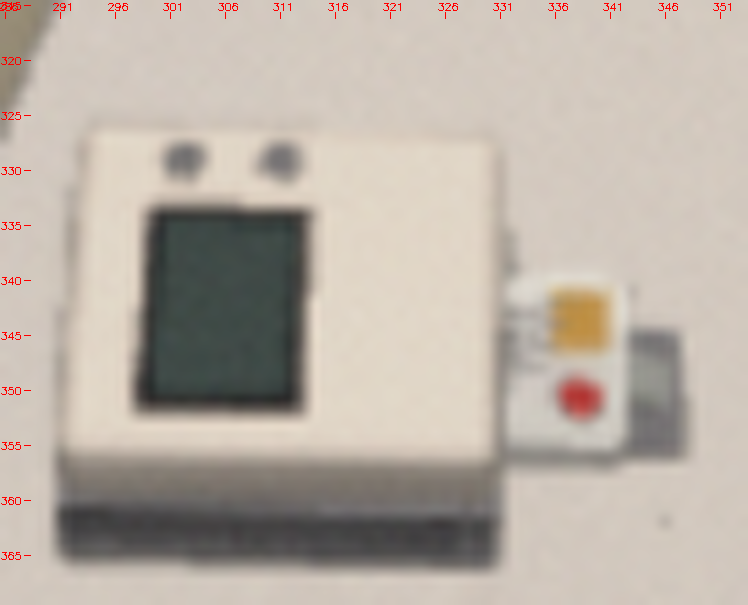

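View pics/t_oz.png

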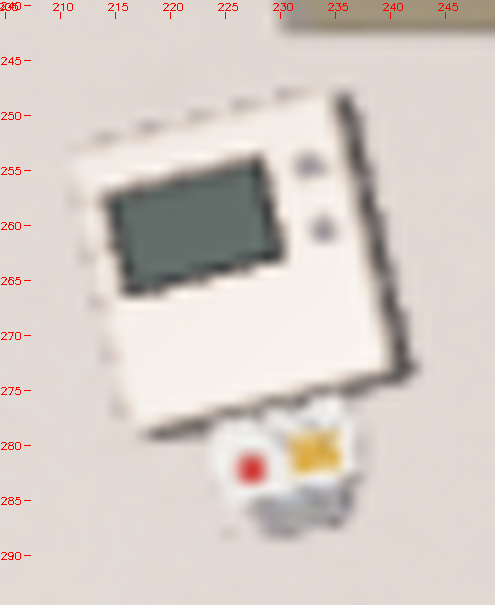

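View pics/s_od.png

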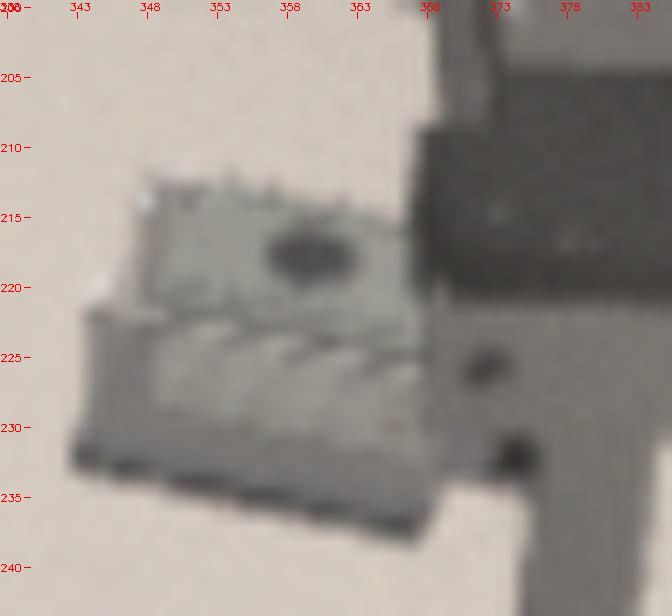

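View pics/t_o.png

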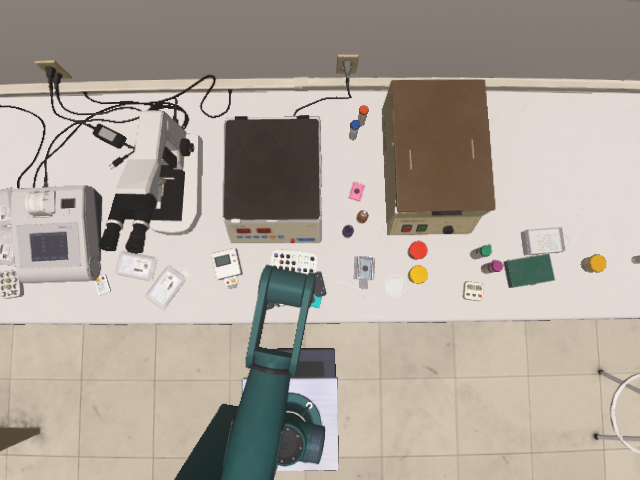

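Run:
```python
from edges import *
s,t=pickle.load(open('o.pkl','rb'))
i_s,i_t,_=pickle.load(open('i.pkl','rb')); T0,S0=pickle.load(open('s0.pkl','rb'))
q=lambda x,y:np.array([x/11+286-.5,y/11+315-.5])
a=np.radians(13.4);u=np.array([np.cos(a),np.sin(a)]);v=np.array([-np.sin(a),np.cos(a)])
def L(c,x,zz): w=atz(c,x,zz)[:2]; return np.round([w@u*1e3,w@v*1e3],1)
e=edge(s,q(628,285),q(622,450),w=1); print('cart end S',L(s,e[0],.0185),L(s,e[1],.0185),'front S ~523')
e=edge(s,q(500,150),q(498,440),w=1); print('front top S',L(s,e[0],.042),L(s,e[1],.042))
r=lambda x,y:np.array([x/11+205-.5,y/11+240-.5]); print('T end corner',L(t,r(228,512),.0185))
# dispenser base edge before/after
qd=lambda x,y:np.array([x/16+338-.5,y/16+206-.5])
for n,c in(('0',S0),('i',i_s),('o',s)):
    e=edge(c,qd(82,445),qd(475,530)); print(n,np.round(e[0],2),np.round(e[1],2))
    d=cv2.absdiff(c['frame'],S0['frame']).max(2); d[:, :]=d; cv2.imwrite(f'pics/diff_{n}.png',d)
```

```text
cart end S [494.1  63.1] [495.4 104.7] front S ~523
front top S [522.8  47. ] [522.7 120.2]
T end corner [495.8 103.2]
0 [342.65 233.2 ] [367.23 238.42]
i [342.65 233.21] [367.21 238.54]
o [342.65 233.19] [367.21 238.53]
```

View pics/diff_o.png

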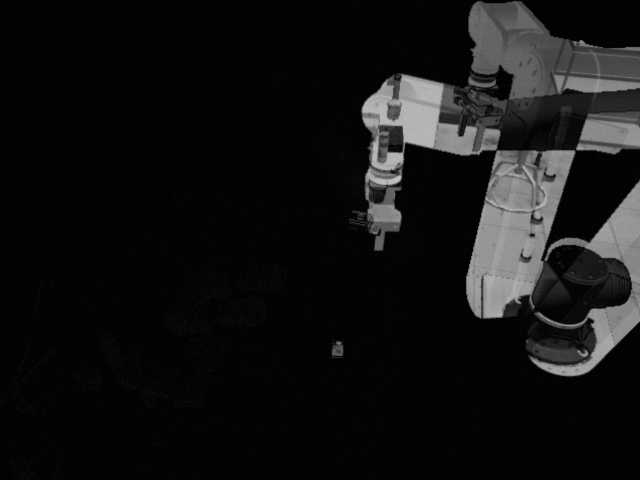

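```bash
python3 -c "
from h import *
print(ticket.close_job(), get_obs()['time'])"
```

```text
the job is handed in; nothing more can be done
the job is handed in; nothing more can be done
```

The cartridge is in the reader and held by the catch. The job was handed in after about 23.5 s on the robot's clock.

**Drawing it out:** I gripped the bottom cartridge by its long edges and drew it straight out. The pull read 3.6 N at first, then about 1 N. The stack leaned back and dropped. In the side picture the dispenser's base edge then stood within about 0.1 px of where it started. The weight looked level and centred on the stack.

**Inserting it:** I brought it over level, pressed it lightly down onto the catch and slid it in under force control. The contact bar started pushing back after about 44 mm. I pressed to the hard stop at about 14 N in all.

**Catch check before letting go:** When I backed off, the cartridge stayed put and the push fell to zero.

**Check after letting go:** The cartridge stands about 28 mm out of the port, by both cameras, which matches the held position. Comparing the side pictures from start and end showed nothing else on the bench moved, except where the arm was in the way.

**What did not agree or went wrong:**
- The two cameras differed by about 2 to 3 mm along x. I used the known tool position and touch to settle it.
- The side view put the middle of the reader's housing about 3 mm off from where its tongue indicates. I followed the tongue and the top view, and the cartridge went in with almost no sideways force.
- While I backed off, up to 6 N of vertical pull built up on the held cartridge. I relieved it before opening the gripper.
- My first move command was refused for missing keys, so nothing moved then.
- In the last side picture the raised gripper hid part of the dispenser's front.

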